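Walk the loaded parts crate home against its stop

ROBOT

A 6-joint arm with a two-finger parallel gripper is mounted at the origin on the work surface. World frame = base frame: x ahead of the robot, y to its left, z up, the work surface at z = 0. Lengths are in m, angles in degrees, forces in N, time in s.
With the tool pointing down it reaches from about 0.325 to 0.775 m from the base axis. Payload 5.5 kg.
Tool frame: the origin (TCP) lies midway between the tips of the shut fingers; the grasp point (between the pads) lies 19 mm behind it; z points along the fingers, y is the line along which they close (so a half turn about z gives the same grasp; the last joint's range is limited). The gripper opens to 88 mm and grips with 3 to 60 N. Pads are 20 mm wide; open, the fingers measure 115 mm over their backs; the gripper's body (75 mm by 178 mm) begins 61 mm behind the grasp point.
Start: joints at [61.266, 5.22, 70.514, -0, 104.267, -3.249], TCP at [0.258, 0.542, 0.223] pointing down, gripper open.
Joint ranges: [-164.24, 164.24], [-49.07, 125.15], [9.68, 141.18], [-86.29, 266.29], [3.28, 154.24], [-151.56, 151.56]. Speed limits (degrees/s): [147.25, 147.25, 172.46, 180, 180, 180].

INTERFACE

Orientations are given as [roll, pitch, yaw] about the fixed x, y, z axes, in that order (R = Rz(yaw) Ry(pitch) Rx(roll)).
In Python, from plant import get_state, imaging, order gives the robot as it stands.
- The arm moves only by the tool step_arm, never from a script. Its argument "moves" is a list of rows, each a list of 7 numbers: the shift along the tool's x, y, z in units of 50 mm (1.0 is 50 mm), then the turn, a rotation vector about the tool's x, y, z in units of 6 degrees (1.0 is 6 degrees), then the opening, from 0 (shut) to 1 (fully open). In form: [[tx, ty, tz, ax, ay, az, grip], ...]. A call has 1 to 5 rows; each row shifts and turns the commanded pose from where the row before left it, along the tool's axes as they then stand; what a row does not reach is not made up. A row lasts 1/10 s, in which the tool goes at most 50 mm and 8.59 degrees, less where a joint would pass 70% of its speed; a pose out of reach is approached as far as the arm can. A call is refused whole if a number of a shift passes 1 or a number of a turn 1, either way. A call with a gripper value outside its range is refused whole. The fingers move at their own pace and stop on an object; the grip force is fixed at half the most. Time passes only in rows, so rows that do not move let the fingers close. It gives the time, the measured TCP pose, the force, the opening and the grip force at its end, in the units of the state.
- get_state(): the state, without advancing time (a new reading comes with each control period).
- imaging.grab_frame(name): name is "scene" or "top"; returns a dict with "pixels" (480x640x3 uint8, red, green, blue), "mtx" (3x3 intrinsics, pixels), "pose" (4x4, takes a point from camera to world coordinates). Camera axes: x right, y down, z forward; pixel columns grow to the right and rows downward; lengths in m; the calibration is good to about 2 mm. A picture is of the moment at which its call begins. There is no depth.
- order.sign_off(): hands the job in; it is judged then, once.
The state is a dict: "clock": time; "q": joint angles; "qd": joint speeds; "tau": joint torques, N m; "tool_pos": TCP position; "tool_rot": TCP orientation; "ft_force": force on the tool from outside, world axes, zero at the start; "moment": the same for the moment, N m; "opening": finger opening in m; "grasp_force": force on a finger pad.
Only numpy, scipy, OpenCV 4.12 (cv2) and the standard library are available. Lean on these libraries where they do the work, as an engineer would, in place of code of your own. Each camera call takes 0.05 s, during which the arm holds its last target. There are 200 camera calls.

TASK

Walk the heavy yellow parts crate along its taped lane, flat on the bench, by pushing its two near corner pads in turn (left, right, left and so on), until its far side sits fully home and flush against the blue stop wall with both red spring buffers pushed right in. Push gently by feel: never more than 14 N on the crate (a straight shove of the whole crate needs more than that), and never let it slew more than 20 degrees from the lane or leave the lane. Then press the green ready button fully and leave everything else where it is.

Things in the scene. Friction and masses are not known exactly. Their poses are not given: they have to be found in the camera images.
- crate: Yellow crate full of metal parts, 170 mm deep (x) by 340 mm wide (y) by 100 mm high, about 2.8 kg, on a recessed foot 130 (x) by 240 mm (y), 18 mm high. Origin at the centre of its underside; x to its far side (goes to the stop wall), y left, z up. The near side (x = -85 mm) faces the robot and is pushed. Nothing inside stands above the rim. Sliding it straight takes about 15 to 19 N.
- pad_left: Black nylon pad at the left corner of the crate's near side, 60 mm wide, 23 to 99 mm above the bench, slick. Outer face 10 mm proud, at the crate's x = -95 mm, middle at y = +138 mm; gives way by up to 10 mm on a 2000 N/m spring. Origin at its middle. Pushing one pad along the crate's x takes 8 to 11 N and pivots the crate about a point some 65 mm beyond its centre, so the centre creeps forward.
- pad_right: The same pad at the right near corner, middle at the crate's y = -138 mm.
- push_left (a point): Middle of the outer face of the left pad, 55 mm above the bench; axes as the crate.
- push_right (a point): Middle of the outer face of the right pad, 55 mm above the bench; axes as the crate.
- front_left (a point): Point on the crate's far face (x = +85 mm), at its y = +110 mm, 45 mm above its underside: it meets the left buffer.
- front_right (a point): The same at y = -110 mm: it meets the right buffer.
- bay: Docking bay fixed to the bench: a blue stop wall, 340 mm wide, 70 mm high, rigid, at the end of a lane between yellow tapes (y = +-205 mm). Origin on the bench at the middle of the wall's near face; x into the wall (along the lane, the way the crate goes), y left. Crate home: far face on the wall, its origin at x = -85 mm, within 30 mm of y = 0, turned as the bay (starts within 0.1 rad of it).
- buffer_left (a joint): Red spring buffer, a 16 mm plunger standing 8 mm out of the stop wall at the bay's y = +110 mm, 45 mm above the bench. 0 = fully out, 0.008 = pushed in flush with the wall. Spring 120 N/m (about 1 N when flush); friction holds the crate against it.
- buffer_right (a joint): The same at the bay's y = -110 mm.
- ready (a joint): Green push button (32 mm across) in a grey housing standing on the bench to the right of the lane, at the bay's x = -200 mm, y = -260 mm. 0 = up, 0.006 m = fully pressed (about 4 N), springs back.
- ready_top (a point): Centre of the top of the green button (moves down with it); press straight down.
- oil_can: Bystander: blue can, 60 mm across, 130 mm high. Origin at the centre of its underside.
- jar: Bystander: closed jar, 64 mm across, 90 mm high. Origin at the centre of its underside.
- blue_bin: Bystander: open blue bin 150 x 110 x 60 mm. Origin at the centre of its underside.
- tape_roll: Bystander: ring 90 mm across, 45 mm high. Origin at the centre of its underside.
- driver: Bystander: screwdriver lying on the bench.
- bushing: Bystander: stepped aluminium bushing 44 mm across, 45 mm high. Origin at the centre of its underside.

How it is judged:
By the outcome, as a careful person would: the job done as asked, in the order asked, and still so for the second after the job is handed in, with the robot touching nothing.
It also fails if it takes over 72 s, if anything falls off the work surface, if the arm or the gripper's body presses on something with over 40 N, if the wrist force passes 120 N, or if a joint passes its speed limit or range.

## Working session

There is one attempt and no reset: what is moved stays moved. The work goes in short steps, Python scripts to look and compute and a tool call to move; the robot and the scene stay as the last step left them, time stands still between calls to the robot, and variables do not carry over. Pictures are saved under pics/ and viewed, at most 10 in all, crops included, and the job is handed in when it is done.

Besides the shell and the picture viewer there is one more tool, called after "Request:" as name(argument=value, ...), one argument or row to a line, values as JSON. step_arm: Moves the arm, as the interface text tells. Its arguments: {"type":"object","properties":{"moves":{"type":"array","items":{"type":"array","items":{"type":"number"}}}},"required":["moves"]}

```bash
mkdir -p pics; ls; python3 - <<'E'
from plant import get_state, imaging
import cv2,numpy as np
for n in("scene","top"):
    f=imaging.grab_frame(n); cv2.imwrite(f"pics/{n}0.png",f["pixels"][:,:,::-1]); np.savez(f"{n}0.npz",**f); print(n,f["mtx"].round(1).tolist(),f["pose"].round(3).tolist())
s=get_state(); print({k:np.round(v,3).tolist() for k,v in s.items()})
E
```

```text
pics
scene [[535.2, 0.0, 315.5], [0.0, 535.2, 242.7], [0.0, 0.0, 1.0]] [[0.646, 0.403, -0.648, 1.393], [0.763, -0.35, 0.544, -0.775], [-0.007, -0.846, -0.534, 0.765], [0.0, 0.0, 0.0, 1.0]]
top [[589.3, 0.0, 315.2], [0.0, 589.3, 242.3], [0.0, 0.0, 1.0]] [[-0.001, -0.996, 0.087, 0.443], [-1.0, 0.001, 0.006, -0.066], [-0.006, -0.087, -0.996, 1.417], [0.0, 0.0, 0.0, 1.0]]
{'clock': 0.1, 'q': [61.267, 5.259, 70.573, 0.002, 104.266, -3.249], 'qd': [0.065, -0.266, -0.125, 0.057, 0.061, -0.04], 'tau': [0.002, -44.786, -40.757, 0.07, 0.028, -0.0], 'tool_pos': [0.258, 0.541, 0.222], 'tool_rot': [-179.903, -0.007, 154.516], 'ft_force': [-0.221, -0.225, -0.169], 'moment': [0.002, 0.009, -0.011], 'grasp_force': 0.0, 'opening': 0.088}
```

View pics/scene0.png

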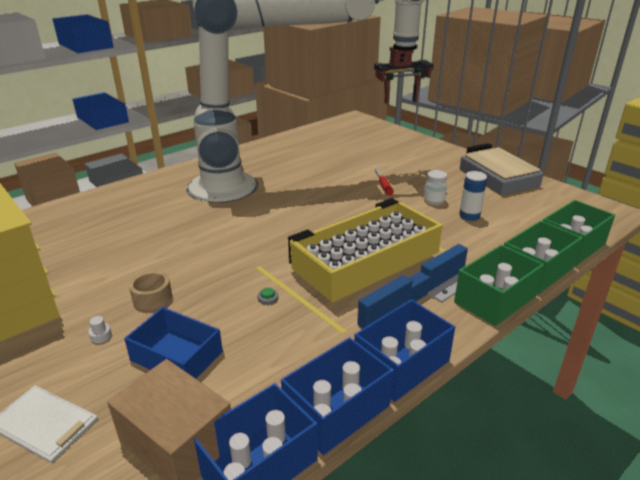

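View pics/top0.png

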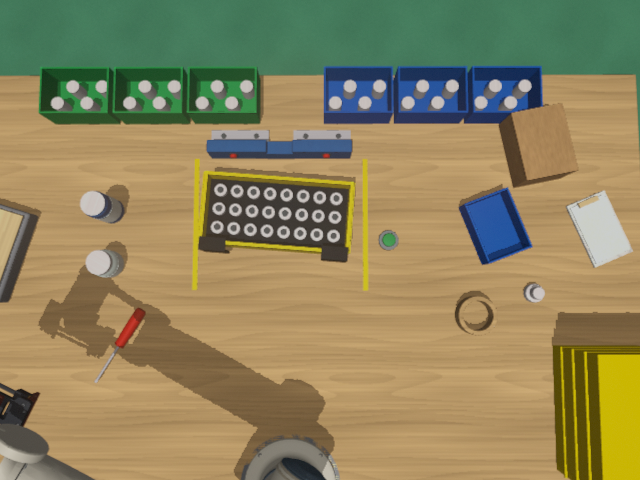

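The pictures show the crate at top (278,212), slightly turned, pads at (213,244) and (334,253), wall near face at row ~157, red buffers at (234,155) and (327,155), tapes at columns 195 and 365, and button at (389,240). The driver (120,345) lies left of the approach.

```bash
cat > h.py <<'E'
import cv2,numpy as np
from plant import get_state, imaging
def ray(f,uv):
    d=f["pose"][:3,:3]@np.linalg.solve(f["mtx"],np.array([uv[0],uv[1],1.])); return f["pose"][:3,3],d
def onz(f,uv,z):
    o,d=ray(f,uv); return o+d*(z-o[2])/d[2]
def cross(f,a,g,b):
    o,d=ray(f,a);p,e=ray(g,b)
    t=np.linalg.lstsq(np.c_[d,-e],p-o,rcond=None)[0]; A=o+d*t[0];B=p+e*t[1]
    return (A+B)/2,np.linalg.norm(A-B)
def comps(f,lo,hi,box=None,amin=30):
    m=cv2.inRange(cv2.cvtColor(f["pixels"],cv2.COLOR_RGB2HSV),lo,hi)
    if box: k=np.zeros_like(m);k[box[1]:box[3],box[0]:box[2]]=255;m&=k
    c,_=cv2.findContours(m,cv2.RETR_EXTERNAL,cv2.CHAIN_APPROX_NONE)
    return [x for x in c if cv2.contourArea(x)>amin or len(x)>60]
Y=((22,120,60),(35,255,255))
K=((0,0,0),(179,255,55))
def lane(f):
    out=[]
    for c in comps(f,*Y,(180,140,380,300)):
        x,y,w,h=cv2.boundingRect(c)
        if w<12 and h>80:
            P=np.array([onz(f,p,0.)[:2] for p in c[:,0]]); vx,vy,cx,cy=cv2.fitLine(P.astype(np.float32),cv2.DIST_HUBER,0,.001,.001).ravel()
            out.append((np.degrees(np.arctan2(vy,vx)*1) if vx>0 else np.degrees(np.arctan2(-vy,-vx)),cx,cy,P[:,0].min(),P[:,0].max()))
    return out
def crate(f):
    # far rim corners at z=.1 and yaw, from the outer yellow contour's minAreaRect
    c=max((c for c in comps(f,*Y,(180,120,380,300)) if cv2.boundingRect(c)[2]>80),key=cv2.contourArea)
    P=np.array([onz(f,p,.1)[:2] for p in c[:,0]],np.float32)
    (cx,cy),(w,h),a=cv2.minAreaRect(P); 
    if w>h: a-=90
    a=(a+90)%180-90
    return cx,cy,w,h,a,P
E
python3 - <<'E'
from h import *
T=dict(np.load("top0.npz"));S=dict(np.load("scene0.npz"))
for l in lane(T):print("tape",np.round(l,4))
c=crate(T);print("crate",np.round(c[:5],4))
for n,f,b in(("T",T,(375,225,405,255)),("S",S,(250,280,285,310))):
    for c in comps(f,(40,90,40),(85,255,255),b):print("btn",n,cv2.minEnclosingCircle(c)); 
for n,f,b in(("T",T,(195,230,355,265)),("S",S,(280,195,405,265))):
    for c in comps(f,*K,b,60):
        print("pad",n,cv2.minAreaRect(c),cv2.boundingRect(c))
for c in comps(T,(100,100,40),(125,255,255),(200,125,360,165)):print("wall",cv2.boundingRect(c),cv2.minAreaRect(c))
for c in comps(T,(0,150,80),(8,255,255),(200,125,360,165),3):print("buf",cv2.boundingRect(c))
for n,f,r in(("top",T,(185,120,415,275)),("scene",S,(240,180,480,340))):
    i=f["pixels"][r[1]:r[3],r[0]:r[2],::-1];cv2.imwrite(f"pics/{n}c.png",cv2.resize(i,None,fx=3.3,fy=3.3,interpolation=cv2.INTER_CUBIC))
E
```

```text
tape [-0.0576  0.6108 -0.1776  0.4518  0.7707]
crate [ 0.6006  0.0355  0.3662  0.2971 -0.5564]
btn T ((388.74359130859375, 239.2051239013672), 6.411640644073486)
btn S ((267.1666564941406, 292.5), 6.346587181091309)
pad S ((300.0890197753906, 235.90411376953125), (6.203181266784668, 23.64231300354004), 69.44395446777344) (289, 231, 24, 10)
pad S ((386.0344543457031, 203.08624267578125), (6.127945899963379, 20.055097579956055), 68.19859313964844) (376, 198, 21, 10)
wall (266, 140, 86, 14) ((308.3604736328125, 145.9530792236328), (12.957817077636719, 85.15628814697266), 88.02507019042969)
wall (207, 140, 59, 12) ((236.0, 145.5), (11.0, 58.0), 90.0)
buf (323, 154, 7, 4)
buf (230, 154, 7, 4)
```

View pics/topc.png

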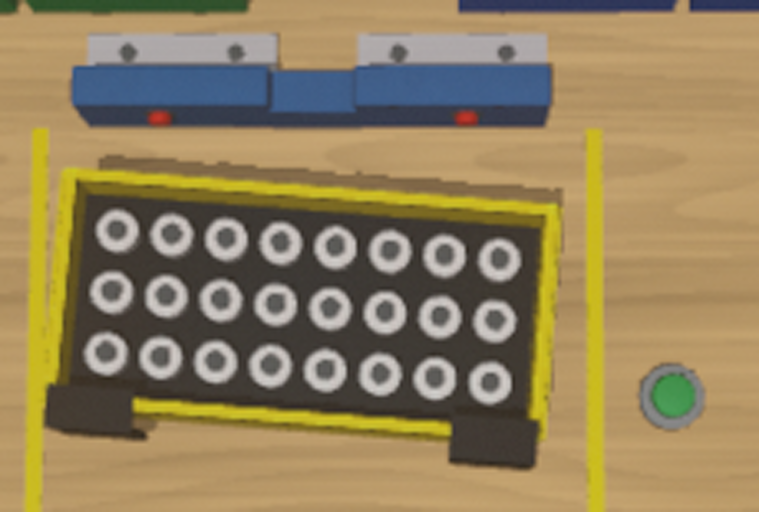

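```bash
cat >> h.py <<'E'
def crate(f,z=.1):
    m=cv2.inRange(cv2.cvtColor(f["pixels"],cv2.COLOR_RGB2HSV),*Y)
    fl=lambda P:cv2.fitLine(np.array(P,np.float32),cv2.DIST_HUBER,0,.001,.001).ravel()
    far=[]
    for u in range(215,341):
        v=np.flatnonzero(m[135:215,u]); 
        if len(v): far.append(onz(f,(u,v[0]+134.5),z)[:2])
    a=fl(far); ad=a[:2]*np.sign(a[1])       # +y direction of crate
    yaw=np.degrees(np.arctan2(-ad[0],ad[1]))
    xd=np.array([ad[1],-ad[0]])
    def side(us,pick,off):
        o=[]
        for v in range(145,300):
            w=np.flatnonzero(m[v,us[0]:us[1]])
            if len(w):
                p=onz(f,(us[0]+(w[-1]+.5 if pick<0 else w[0]-.5),v),z)[:2]
                s=(p-a[2:])@xd
                if -.12<s<-.02:o.append((p-a[2:])@ad)
        return np.median(o) if o else np.nan
    r=side((300,361),-1,0)
    ys=r+.17
    c=a[2:]-xd*.085+ad*ys
    return c,yaw,xd,ad
def pads(f=None):
    f=f or imaging.grab_frame("top"); c,yaw,xd,ad=crate(f)
    out=dict(c=c.round(4),yaw=round(float(yaw),2),L=(c-.095*xd+.138*ad).round(4),R=(c-.095*xd-.138*ad).round(4),
      fl=(c+.085*xd+.11*ad).round(4),fr=(c+.085*xd-.11*ad).round(4))
    return out
E
python3 - <<'E'
from h import *
T=dict(np.load("top0.npz"));S=dict(np.load("scene0.npz"))
print(pads(T))
print("btn",cross(T,(388.74,239.2),S,(267.17,292.5)))
print("far corners",cross(T,(354.7,182.3),S,(333,291)),onz(T,(204.5,171.3),.1),onz(T,(354.7,182.3),.1))
print("wall bot",[onz(T,(u,158),0) for u in(215,345)],"top",[onz(T,(u,152.3),.07) for u in(208,352)])
print("buf",[onz(T,(u,155.5),.05) for u in(233.5,326.5)])
for uv in ((194.5,280),(198,170)):print("ltape",onz(T,uv,0))
print("pad edge L/R", onz(T,(199,250),.099),onz(T,(226,251.5),.099),onz(T,(322,258.5),.099),onz(T,(347,261.3),.099))
print(onz(T,(534.5,293),.02),onz(T,(120,345),.02))
E
```

```text
{'c': array([0.6256, 0.0267]), 'yaw': -4.56, 'L': array([0.5419, 0.1718]), 'R': array([ 0.52  , -0.1033]), 'fl': array([0.7191, 0.1296]), 'fr': array([ 0.7016, -0.0897])}
btn (array([ 0.57265351, -0.23307274,  0.0156545 ]), np.float64(0.0006596625030270274))
far corners (array([ 0.70363334, -0.14977652,  0.05398994]), np.float64(0.002396511303403965)) [0.72012202 0.1928076  0.1       ] [ 0.69410689 -0.14785543  0.1       ]
wall bot [array([0.77408509, 0.18727457, 0.        ]), array([ 0.7733226 , -0.13074611,  0.        ])] top [array([0.77128282, 0.1912437 , 0.07      ]), array([ 0.77045808, -0.14391094,  0.07      ])]
buf [array([0.76831491, 0.13467523, 0.05      ]), array([ 0.7677824 , -0.08488703,  0.05      ])]
ltape [0.47612454 0.23248512 0.        ]
ltape [0.74438472 0.22844197 0.        ]
pad edge L/R [0.54107997 0.20261465 0.099     ] [0.53761987 0.14188336 0.099     ] [ 0.52160686 -0.07354043  0.099     ] [ 0.51525824 -0.12948242  0.099     ]
[ 0.44422129 -0.57457748  0.02      ] [0.32342229 0.40094402 0.02      ]
```

```bash
echo
```

```text
(no output)
```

View pics/scenec.png

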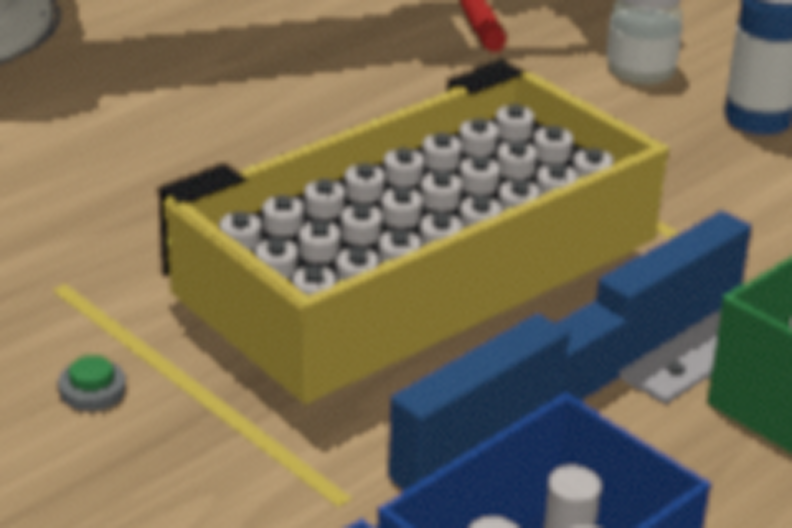

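The close-ups confirm the rim corners, the pads on the near side (right pad top at scene ~(301,236)), and the button in its own housing clear of the lane. The bay is at x≈0.772, y≈0.025; the crate centre is at (0.626, 0.027), yaw −4.6°.

Request:
step_arm(
  moves=[
    [0, 0, 0, 0, 0, -0.85, 0],
    [0, 0, 0, 0, 0, -0.85, 0],
    [0, 0, 0, 0, 0, -0.85, 0],
    [0, 0, 0, 0, 0, -0.85, 0],
    [0, 0, 0, 0, 0, -0.85, 0],
  ],
)

```text
clock: 0.6
tool_pos: [0.2581, 0.5415, 0.222]
tool_rot: [-179.9, -0.0, -179.8]
ft_force: [-0.0, -0.6, 0.9]
opening: 0.0515
grasp_force: 0.0
```

Request:
step_arm(
  moves=[
    [-0.3, -0.49, 0, 0, 0, 0, 0],
    [-0.3, -0.49, 0, 0, 0, 0, 0],
    [-0.3, -0.49, 0, 0, 0, 0, 0],
    [-0.3, -0.49, 0, 0, 0, 0, 0],
    [-0.3, -0.49, 0, 0, 0, 0, 0],
  ],
)

```text
clock: 1.1
tool_pos: [0.3335, 0.418, 0.2221]
tool_rot: [-180.0, -0.0, -180.0]
ft_force: [0.5, -0.4, 0.1]
opening: 0.0113
grasp_force: 0.0
```

Request:
step_arm(
  moves=[
    [-0.3, -0.49, 0, 0, 0, 0, 0],
    [-0.3, -0.49, 0, 0, 0, 0, 0],
    [-0.3, -0.49, 0, 0, 0, 0, 0],
    [-0.3, -0.49, 0, 0, 0, 0, 0],
    [-0.3, -0.49, 0, 0, 0, 0, 0],
  ],
)

```text
clock: 1.6
tool_pos: [0.4086, 0.2955, 0.2222]
tool_rot: [-180.0, -0.0, -180.0]
ft_force: [-0.2, 0.1, 0.4]
opening: 0.0
grasp_force: 0.0
```

Request:
step_arm(
  moves=[
    [-0.3, -0.49, 0, 0, 0, 0, 0],
    [-0.3, -0.49, 0, 0, 0, 0, 0],
    [-0.3, -0.49, 0, 0, 0, 0, 0],
    [-0.1, -0.49, 0, 0, 0, 0, 0],
    [0, 0, 0, 0, 0, 0, 0],
  ],
)

```text
clock: 2.1
tool_pos: [0.4588, 0.1963, 0.2222]
tool_rot: [-179.9, -0.0, 179.8]
ft_force: [-0.4, 0.3, -0.6]
opening: 0.0003
grasp_force: 0.0
```

Request:
step_arm(
  moves=[
    [-0.2, -0.2, 0.5, 0, 0, 0, 0],
    [-0.2, -0.2, 0.8, 0, 0, 0, 0],
    [-0.2, 0, 0.8, 0, 0, 0, 0],
    [0, 0, 0.8, 0, 0, 0, 0],
    [0, 0, 0.74, 0, 0, 0, 0],
  ],
)

```text
clock: 2.6
tool_pos: [0.4875, 0.1793, 0.0383]
tool_rot: [180.0, -0.1, -180.0]
ft_force: [0.3, 0.9, 0.3]
opening: 0.0004
grasp_force: 0.0
```

Request:
step_arm(
  moves=[
    [-0.2, 0, 0, 0, 0, 0, 0],
    [-0.2, 0, 0, 0, 0, 0, 0],
    [-0.15, 0, 0, 0, 0, 0, 0],
    [-0.1, 0, 0, 0, 0, 0, 0],
    [0, 0, 0, 0, 0, 0, 0],
  ],
)

```text
clock: 3.1
tool_pos: [0.5226, 0.179, 0.0427]
tool_rot: [180.0, 0.2, 180.0]
ft_force: [0.2, -0.5, 0.5]
opening: 0.0002
grasp_force: 0.0
```

Request:
step_arm(
  moves=[
    [-0.04, 0, 0, 0, 0, 0, 0],
    [-0.04, 0, 0, 0, 0, 0, 0],
    [-0.04, 0, 0, 0, 0, 0, 0],
  ],
)

```text
clock: 3.4
tool_pos: [0.5268, 0.1787, 0.0408]
tool_rot: [180.0, 0.0, -180.0]
ft_force: [-0.1, 0.1, -0.3]
opening: 0.0005
grasp_force: 0.0
```

Request:
step_arm(
  moves=[
    [-0.04, 0, 0, 0, 0, 0, 0],
    [-0.04, 0, 0, 0, 0, 0, 0],
    [-0.04, 0, 0, 0, 0, 0, 0],
    [-0.04, 0, 0, 0, 0, 0, 0],
  ],
)

```text
clock: 3.8
tool_pos: [0.5335, 0.1786, 0.0403]
tool_rot: [-180.0, -0.2, -180.0]
ft_force: [-8.9, -0.1, 3.7]
opening: 0.0007
grasp_force: 4.4
```

Request:
step_arm(
  moves=[
    [-0.03, 0, 0, 0, 0, 0, 0],
    [-0.03, 0, 0, 0, 0, 0, 0],
  ],
)

```text
clock: 4.0
tool_pos: [0.5358, 0.1792, 0.0402]
tool_rot: [180.0, -0.3, -180.0]
ft_force: [-10.3, 2.1, 4.1]
opening: 0.0007
grasp_force: 5.1
```

Request:
step_arm(
  moves=[
    [-0.03, 0, 0, 0, 0, 0, 0],
    [-0.03, 0, 0, 0, 0, 0, 0],
  ],
)

```text
clock: 4.2
tool_pos: [0.5386, 0.1798, 0.0402]
tool_rot: [179.9, -0.3, -179.9]
ft_force: [-10.6, 3.2, 2.5]
opening: 0.0005
grasp_force: 5.2
```

Request:
step_arm(
  moves=[
    [-0.03, 0.012, 0, 0, 0, 0, 0],
    [-0.03, 0.012, 0, 0, 0, 0, 0],
    [-0.03, 0.012, 0, 0, 0, 0, 0],
    [-0.03, 0.012, 0, 0, 0, 0, 0],
    [-0.03, 0.012, 0, 0, 0, 0, 0],
  ],
)

```text
clock: 4.7
tool_pos: [0.5462, 0.1824, 0.0401]
tool_rot: [180.0, -0.3, -179.9]
ft_force: [-9.0, 1.1, 3.1]
opening: 0.0001
grasp_force: 4.8
```

Request:
step_arm(
  moves=[
    [-0.03, 0.012, 0, 0, 0, 0, 0],
    [-0.03, 0.012, 0, 0, 0, 0, 0],
    [-0.03, 0.012, 0, 0, 0, 0, 0],
    [-0.03, 0.012, 0, 0, 0, 0, 0],
    [-0.03, 0.012, 0, 0, 0, 0, 0],
  ],
)

```text
clock: 5.2
tool_pos: [0.5539, 0.1852, 0.0401]
tool_rot: [180.0, -0.3, -180.0]
ft_force: [-8.5, 1.2, 3.0]
opening: 0.0005
grasp_force: 4.4
```

```bash
python3 -c "
from h import *
print(pads())"
```

```text
{'c': array([0.6307, 0.0256]), 'yaw': -10.54, 'L': array([0.5625, 0.1786]), 'R': array([ 0.512 , -0.0927]), 'fl': array([0.7344, 0.1182]), 'fr': array([ 0.6941, -0.0981])}
```

Request:
step_arm(
  moves=[
    [0.2, 0, 0, 0, 0, 0, 0],
    [0.5, 0, 0, 0, 0, 0, 0],
    [0.5, 0, 0, 0, 0, 0, 0],
    [0.48, -0.1, 0, 0, 0, 0, 0],
    [0, -0.8, 0, 0, 0, 0, 0],
  ],
)

```text
clock: 5.75
tool_pos: [0.4698, 0.142, 0.0406]
tool_rot: [179.9, 0.0, -179.7]
ft_force: [0.6, 0.0, -0.1]
opening: 0.0006
grasp_force: 0.0
```

Request:
step_arm(
  moves=[
    [0, -0.95, 0, 0, 0, 0, 0],
    [0, -0.95, 0, 0, 0, 0, 0],
    [0, -0.95, 0, 0, 0, 0, 0],
    [0, -0.95, 0, 0, 0, 0, 0],
    [0, -0.8, 0, 0, 0, 0, 0],
  ],
)

```text
clock: 6.25
tool_pos: [0.4716, -0.0928, 0.041]
tool_rot: [-179.9, 0.1, 180.0]
ft_force: [0.1, 0.1, 0.8]
opening: 0.0009
grasp_force: 0.0
```

Request:
step_arm(
  moves=[
    [-0.1, -0.1, 0, 0, 0, 0, 0],
    [-0.2, 0, 0, 0, 0, 0, 0],
    [-0.15, 0, 0, 0, 0, 0, 0],
    [-0.05, 0, 0, 0, 0, 0, 0],
    [0, 0, 0, 0, 0, 0, 0],
  ],
)

```text
clock: 6.75
tool_pos: [0.4973, -0.0939, 0.0404]
tool_rot: [180.0, -0.0, -179.9]
ft_force: [0.3, -0.2, 0.6]
opening: 0.0005
grasp_force: 0.0
```

Request:
step_arm(
  moves=[
    [-0.04, 0, 0, 0, 0, 0, 0],
    [-0.03, 0, 0, 0, 0, 0, 0],
    [-0.03, 0, 0, 0, 0, 0, 0],
    [-0.03, -0.01, 0, 0, 0, 0, 0],
    [-0.03, -0.01, 0, 0, 0, 0, 0],
  ],
)

```text
clock: 7.25
tool_pos: [0.5034, -0.096, 0.0404]
tool_rot: [180.0, -0.2, -180.0]
ft_force: [-8.9, 0.6, 2.6]
opening: 0.0002
grasp_force: 4.2
```

Request:
step_arm(
  moves=[
    [-0.03, -0.02, 0, 0, 0, 0, 0],
    [-0.03, -0.02, 0, 0, 0, 0, 0],
    [-0.03, -0.02, 0, 0, 0, 0, 0],
    [-0.03, -0.02, 0, 0, 0, 0, 0],
    [-0.03, -0.02, 0, 0, 0, 0, 0],
  ],
)

```text
clock: 7.75
tool_pos: [0.5109, -0.1011, 0.0404]
tool_rot: [180.0, -0.2, -180.0]
ft_force: [-7.2, 0.7, 3.2]
opening: 0.0008
grasp_force: 4.0
```

Request:
step_arm(
  moves=[
    [-0.03, -0.02, 0, 0, 0, 0, 0],
    [-0.03, -0.02, 0, 0, 0, 0, 0],
    [-0.03, -0.02, 0, 0, 0, 0, 0],
    [-0.03, -0.02, 0, 0, 0, 0, 0],
    [-0.03, -0.02, 0, 0, 0, 0, 0],
  ],
)

```text
clock: 8.25
tool_pos: [0.5185, -0.106, 0.0404]
tool_rot: [180.0, -0.2, -180.0]
ft_force: [-7.5, 2.0, 2.4]
opening: 0.0002
grasp_force: 3.8
```

Forces around 8 N; continuing a little faster.

Request:
step_arm(
  moves=[
    [-0.04, -0.02, 0, 0, 0, 0, 0],
    [-0.04, -0.02, 0, 0, 0, 0, 0],
    [-0.04, -0.02, 0, 0, 0, 0, 0],
    [-0.04, -0.02, 0, 0, 0, 0, 0],
    [-0.04, -0.02, 0, 0, 0, 0, 0],
  ],
)

```text
clock: 8.75
tool_pos: [0.5284, -0.1114, 0.0404]
tool_rot: [180.0, -0.2, 180.0]
ft_force: [-8.4, 0.4, 2.7]
opening: 0.0003
grasp_force: 4.1
```

Request:
step_arm(
  moves=[
    [-0.04, -0.02, 0, 0, 0, 0, 0],
    [-0.04, -0.02, 0, 0, 0, 0, 0],
    [-0.04, -0.02, 0, 0, 0, 0, 0],
    [-0.04, -0.02, 0, 0, 0, 0, 0],
    [-0.04, -0.02, 0, 0, 0, 0, 0],
  ],
)

```text
clock: 9.25
tool_pos: [0.5382, -0.1162, 0.0403]
tool_rot: [180.0, -0.2, -180.0]
ft_force: [-8.6, 1.2, 3.8]
opening: 0.0007
grasp_force: 4.5
```

Request:
step_arm(
  moves=[
    [-0.04, -0.02, 0, 0, 0, 0, 0],
    [-0.04, -0.02, 0, 0, 0, 0, 0],
    [-0.04, -0.015, 0, 0, 0, 0, 0],
    [-0.04, -0.015, 0, 0, 0, 0, 0],
    [-0.04, -0.015, 0, 0, 0, 0, 0],
  ],
)

```text
clock: 9.75
tool_pos: [0.5481, -0.1208, 0.0403]
tool_rot: [-180.0, -0.2, -180.0]
ft_force: [-9.6, 0.0, 3.3]
opening: 0.0002
grasp_force: 4.7
```

Request:
step_arm(
  moves=[
    [-0.04, -0.015, 0, 0, 0, 0, 0],
    [-0.04, -0.015, 0, 0, 0, 0, 0],
    [-0.04, -0.015, 0, 0, 0, 0, 0],
    [-0.04, -0.015, 0, 0, 0, 0, 0],
    [-0.04, -0.015, 0, 0, 0, 0, 0],
  ],
)

```text
clock: 10.25
tool_pos: [0.5581, -0.1247, 0.0402]
tool_rot: [-180.0, -0.2, 180.0]
ft_force: [-9.5, 0.0, 2.0]
opening: 0.0005
grasp_force: 4.6
```

```bash
python3 -c "
from h import *
print(pads())"
```

```text
{'c': array([0.6452, 0.0251]), 'yaw': 6.57, 'L': array([0.5351, 0.1513]), 'R': array([ 0.5666, -0.1229]), 'fl': array([0.7171, 0.1441]), 'fr': array([ 0.7423, -0.0744])}
```

Request:
step_arm(
  moves=[
    [-0.04, -0.012, 0, 0, 0, 0, 0],
    [-0.04, -0.012, 0, 0, 0, 0, 0],
    [-0.04, -0.012, 0, 0, 0, 0, 0],
    [-0.04, -0.012, 0, 0, 0, 0, 0],
    [-0.04, -0.012, 0, 0, 0, 0, 0],
  ],
)

```text
clock: 10.8
tool_pos: [0.5681, -0.128, 0.0402]
tool_rot: [-180.0, -0.3, 180.0]
ft_force: [-9.0, -2.1, 3.3]
opening: 0.0004
grasp_force: 4.7
```

Request:
step_arm(
  moves=[
    [-0.04, -0.012, 0, 0, 0, 0, 0],
    [-0.04, -0.012, 0, 0, 0, 0, 0],
  ],
)

```text
clock: 11.0
tool_pos: [0.5721, -0.1292, 0.0402]
tool_rot: [-180.0, -0.2, 180.0]
ft_force: [-8.7, -0.8, 2.1]
opening: 0.0005
grasp_force: 4.6
```

```bash
python3 -c "
from h import *
print(pads())"
```

```text
{'c': array([0.6489, 0.026 ]), 'yaw': 10.68, 'L': array([0.53  , 0.1441]), 'R': array([ 0.5811, -0.1272]), 'fl': array([0.7121, 0.1499]), 'fr': array([ 0.7528, -0.0663])}
```

Request:
step_arm(
  moves=[
    [0.2, 0, 0, 0, 0, 0, 0],
    [0.5, 0, 0, 0, 0, 0, 0],
    [0.5, 0, 0, 0, 0, 0, 0],
    [0.5, 0.1, 0, 0, 0, 0, 0],
    [0, 0.8, 0, 0, 0, 0, 0],
  ],
)

```text
clock: 11.55
tool_pos: [0.4871, -0.0859, 0.0407]
tool_rot: [-179.9, 0.0, 179.7]
ft_force: [0.6, 0.9, 0.4]
opening: 0.0003
grasp_force: 0.0
```

Request:
step_arm(
  moves=[
    [0, 0.9, 0, 0, 0, 0, 0],
    [0, 0.9, 0, 0, 0, 0, 0],
    [0, 0.9, 0, 0, 0, 0, 0],
    [0, 0.9, 0, 0, 0, 0, 0],
    [0, 0.9, 0, 0, 0, 0, 0],
  ],
)

```text
clock: 12.05
tool_pos: [0.4887, 0.1434, 0.0411]
tool_rot: [180.0, 0.1, -180.0]
ft_force: [0.6, 0.3, -0.4]
opening: 0.0005
grasp_force: 0.0
```

Request:
step_arm(
  moves=[
    [-0.1, 0.01, 0, 0, 0, 0, 0],
    [-0.2, 0, 0, 0, 0, 0, 0],
    [-0.15, 0, 0, 0, 0, 0, 0],
    [-0.07, 0, 0, 0, 0, 0, 0],
    [-0.02, 0, 0, 0, 0, 0, 0],
  ],
)

```text
clock: 12.55
tool_pos: [0.5162, 0.1406, 0.0404]
tool_rot: [-180.0, -0.1, 179.9]
ft_force: [-1.0, -1.0, 0.7]
opening: 0.0008
grasp_force: 0.9
```

Request:
step_arm(
  moves=[
    [-0.03, 0, 0, 0, 0, 0, 0],
    [-0.03, 0, 0, 0, 0, 0, 0],
    [-0.03, 0, 0, 0, 0, 0, 0],
    [-0.03, 0.01, 0, 0, 0, 0, 0],
    [-0.03, 0.015, 0, 0, 0, 0, 0],
  ],
)

```text
clock: 13.05
tool_pos: [0.5218, 0.1428, 0.0403]
tool_rot: [-180.0, -0.2, -180.0]
ft_force: [-8.2, -1.8, 3.6]
opening: 0.0002
grasp_force: 4.4
```

Request:
step_arm(
  moves=[
    [-0.03, 0.02, 0, 0, 0, 0, 0],
    [-0.03, 0.02, 0, 0, 0, 0, 0],
    [-0.03, 0.02, 0, 0, 0, 0, 0],
    [-0.04, 0.025, 0, 0, 0, 0, 0],
    [-0.04, 0.025, 0, 0, 0, 0, 0],
  ],
)

```text
clock: 13.55
tool_pos: [0.5302, 0.1486, 0.0404]
tool_rot: [-180.0, -0.2, -180.0]
ft_force: [-8.4, -1.9, 2.9]
opening: 0.0003
grasp_force: 4.4
```

Request:
step_arm(
  moves=[
    [-0.04, 0.025, 0, 0, 0, 0, 0],
    [-0.04, 0.025, 0, 0, 0, 0, 0],
    [-0.04, 0.025, 0, 0, 0, 0, 0],
    [-0.04, 0.025, 0, 0, 0, 0, 0],
    [-0.04, 0.025, 0, 0, 0, 0, 0],
  ],
)

```text
clock: 14.05
tool_pos: [0.5402, 0.1549, 0.0403]
tool_rot: [-180.0, -0.2, -180.0]
ft_force: [-9.9, -0.7, 3.3]
opening: 0.0003
grasp_force: 4.3
```

Request:
step_arm(
  moves=[
    [-0.04, 0.02, 0, 0, 0, 0, 0],
    [-0.04, 0.02, 0, 0, 0, 0, 0],
    [-0.04, 0.02, 0, 0, 0, 0, 0],
    [-0.04, 0.02, 0, 0, 0, 0, 0],
    [-0.04, 0.02, 0, 0, 0, 0, 0],
  ],
)

```text
clock: 14.55
tool_pos: [0.5501, 0.1602, 0.0403]
tool_rot: [180.0, -0.2, -180.0]
ft_force: [-9.2, -0.0, 3.4]
opening: 0.0007
grasp_force: 4.4
```

Request:
step_arm(
  moves=[
    [-0.04, 0.02, 0, 0, 0, 0, 0],
    [-0.04, 0.02, 0, 0, 0, 0, 0],
    [-0.04, 0.02, 0, 0, 0, 0, 0],
    [-0.04, 0.02, 0, 0, 0, 0, 0],
    [-0.04, 0.02, 0, 0, 0, 0, 0],
  ],
)

```text
clock: 15.05
tool_pos: [0.5599, 0.1651, 0.0403]
tool_rot: [-180.0, -0.3, -180.0]
ft_force: [-10.3, -0.6, 3.3]
opening: 0.0005
grasp_force: 4.8
```

```bash
python3 -c "
from h import *
print(pads())"
```

```text
{'c': array([0.6583, 0.0264]), 'yaw': -1.82, 'L': array([0.5677, 0.1674]), 'R': array([ 0.559 , -0.1085]), 'fl': array([0.7468, 0.1337]), 'fr': array([ 0.7398, -0.0862])}
```

Request:
step_arm(
  moves=[
    [-0.04, 0.016, 0, 0, 0, 0, 0],
    [-0.04, 0.016, 0, 0, 0, 0, 0],
    [-0.04, 0.016, 0, 0, 0, 0, 0],
    [-0.04, 0.016, 0, 0, 0, 0, 0],
    [-0.04, 0.016, 0, 0, 0, 0, 0],
  ],
)

```text
clock: 15.6
tool_pos: [0.5697, 0.1695, 0.0402]
tool_rot: [180.0, -0.3, -180.0]
ft_force: [-10.4, -0.0, 3.1]
opening: 0.0005
grasp_force: 5.0
```

Request:
step_arm(
  moves=[
    [-0.04, 0.016, 0, 0, 0, 0, 0],
    [-0.04, 0.016, 0, 0, 0, 0, 0],
    [-0.04, 0.016, 0, 0, 0, 0, 0],
    [-0.04, 0.016, 0, 0, 0, 0, 0],
  ],
)

```text
clock: 16.0
tool_pos: [0.5778, 0.1727, 0.0402]
tool_rot: [180.0, -0.3, -180.0]
ft_force: [-9.3, 0.6, 3.4]
opening: 0.0003
grasp_force: 4.8
```

```bash
python3 -c "
from h import *
print(pads())"
```

```text
{'c': array([0.663 , 0.0262]), 'yaw': -7.47, 'L': array([0.5868, 0.1754]), 'R': array([ 0.5509, -0.0983]), 'fl': array([0.7616, 0.1242]), 'fr': array([ 0.733 , -0.0939])}
```

Request:
step_arm(
  moves=[
    [0.2, 0, 0, 0, 0, 0, 0],
    [0.4, 0, 0, 0, 0, 0, 0],
    [0.4, 0, 0, 0, 0, 0, 0],
    [0.3, -0.1, 0, 0, 0, 0, 0],
    [0, -0.8, 0, 0, 0, 0, 0],
  ],
)

```text
clock: 16.55
tool_pos: [0.5136, 0.1296, 0.0408]
tool_rot: [179.9, 0.1, -179.7]
ft_force: [1.0, -1.2, -0.1]
opening: 0.0002
grasp_force: 0.0
```

Request:
step_arm(
  moves=[
    [0, -0.9, 0, 0, 0, 0, 0],
    [0, -0.9, 0, 0, 0, 0, 0],
    [0, -0.9, 0, 0, 0, 0, 0],
    [0, -0.9, 0, 0, 0, 0, 0],
    [0, -0.9, 0, 0, 0, 0, 0],
  ],
)

```text
clock: 17.05
tool_pos: [0.5148, -0.0998, 0.0411]
tool_rot: [-180.0, 0.1, -180.0]
ft_force: [0.5, 0.4, -0.2]
opening: 0.0009
grasp_force: 0.0
```

Request:
step_arm(
  moves=[
    [-0.1, 0.02, 0, 0, 0, 0, 0],
    [-0.2, 0.02, 0, 0, 0, 0, 0],
    [-0.12, 0, 0, 0, 0, 0, 0],
    [-0.05, 0, 0, 0, 0, 0, 0],
    [-0.03, 0, 0, 0, 0, 0, 0],
  ],
)

```text
clock: 17.55
tool_pos: [0.5397, -0.0945, 0.0404]
tool_rot: [180.0, -0.1, -179.9]
ft_force: [-3.5, -0.7, 1.5]
opening: 0.0003
grasp_force: 2.0
```

Request:
step_arm(
  moves=[
    [-0.03, 0, 0, 0, 0, 0, 0],
    [-0.03, 0, 0, 0, 0, 0, 0],
    [-0.03, 0, 0, 0, 0, 0, 0],
    [-0.03, -0.01, 0, 0, 0, 0, 0],
    [-0.03, -0.015, 0, 0, 0, 0, 0],
  ],
)

```text
clock: 18.05
tool_pos: [0.5457, -0.0966, 0.0404]
tool_rot: [-180.0, -0.2, -180.0]
ft_force: [-10.2, 0.4, 3.9]
opening: 0.0006
grasp_force: 4.7
```

Request:
step_arm(
  moves=[
    [-0.04, -0.025, 0, 0, 0, 0, 0],
    [-0.04, -0.025, 0, 0, 0, 0, 0],
    [-0.04, -0.025, 0, 0, 0, 0, 0],
    [-0.04, -0.025, 0, 0, 0, 0, 0],
    [-0.04, -0.025, 0, 0, 0, 0, 0],
  ],
)

```text
clock: 18.55
tool_pos: [0.5559, -0.1027, 0.0404]
tool_rot: [180.0, -0.2, -180.0]
ft_force: [-8.3, 0.8, 3.2]
opening: 0.0002
grasp_force: 4.2
```

Request:
step_arm(
  moves=[
    [-0.04, -0.02, 0, 0, 0, 0, 0],
    [-0.04, -0.02, 0, 0, 0, 0, 0],
    [-0.04, -0.02, 0, 0, 0, 0, 0],
    [-0.04, -0.02, 0, 0, 0, 0, 0],
    [-0.04, -0.02, 0, 0, 0, 0, 0],
  ],
)

```text
clock: 19.05
tool_pos: [0.5658, -0.1078, 0.0404]
tool_rot: [180.0, -0.2, -180.0]
ft_force: [-8.3, 0.0, 3.3]
opening: 0.0002
grasp_force: 4.3
```

```bash
python3 -c "
from h import *
print(pads())"
```

```text
{'c': array([0.6689, 0.0272]), 'yaw': -0.14, 'L': array([0.5742, 0.1654]), 'R': array([ 0.5735, -0.1106]), 'fl': array([0.7541, 0.137 ]), 'fr': array([ 0.7536, -0.083 ])}
```

Request:
step_arm(
  moves=[
    [-0.04, -0.017, 0, 0, 0, 0, 0],
    [-0.04, -0.017, 0, 0, 0, 0, 0],
    [-0.04, -0.017, 0, 0, 0, 0, 0],
    [-0.04, -0.017, 0, 0, 0, 0, 0],
    [-0.04, -0.017, 0, 0, 0, 0, 0],
  ],
)

```text
clock: 19.6
tool_pos: [0.5755, -0.1122, 0.0402]
tool_rot: [-180.0, -0.3, -179.9]
ft_force: [-10.5, -0.8, 3.5]
opening: 0.0002
grasp_force: 4.9
```

Request:
step_arm(
  moves=[
    [-0.03, -0.014, 0, 0, 0, 0, 0],
    [-0.03, -0.014, 0, 0, 0, 0, 0],
    [-0.03, -0.014, 0, 0, 0, 0, 0],
  ],
)

```text
clock: 19.9
tool_pos: [0.5799, -0.1142, 0.0402]
tool_rot: [180.0, -0.3, -179.9]
ft_force: [-11.2, 0.3, 3.6]
opening: 0.0007
grasp_force: 5.0
```

```bash
python3 -c "
from h import *
print(pads())"
```

```text
{'c': array([0.6732, 0.0264]), 'yaw': 3.73, 'L': array([0.5694, 0.1579]), 'R': array([ 0.5874, -0.1175]), 'fl': array([0.7509, 0.1417]), 'fr': array([ 0.7652, -0.0778])}
```

Request:
step_arm(
  moves=[
    [0.2, 0, 0, 0, 0, 0, 0],
    [0.4, 0, 0, 0, 0, 0, 0],
    [0.4, 0, 0, 0, 0, 0, 0],
    [0, 0.3, 0, 0, 0, 0, 0],
    [0, 0.8, 0, 0, 0, 0, 0],
  ],
)

```text
clock: 20.45
tool_pos: [0.5322, -0.0604, 0.041]
tool_rot: [-180.0, 0.1, 179.8]
ft_force: [0.5, 1.0, 0.8]
opening: 0.0006
grasp_force: 0.0
```

Request:
step_arm(
  moves=[
    [0, 0.9, 0, 0, 0, 0, 0],
    [0, 0.9, 0, 0, 0, 0, 0],
    [0, 0.9, 0, 0, 0, 0, 0],
    [0, 0.9, 0, 0, 0, 0, 0],
    [0, 0.8, 0, 0, 0, 0, 0],
  ],
)

```text
clock: 20.95
tool_pos: [0.5317, 0.1639, 0.041]
tool_rot: [179.9, 0.1, -179.9]
ft_force: [0.4, 0.3, -0.6]
opening: 0.0002
grasp_force: 0.0
```

Request:
step_arm(
  moves=[
    [-0.1, 0, 0, 0, 0, 0, 0],
    [-0.2, 0, 0, 0, 0, 0, 0],
    [-0.12, 0, 0, 0, 0, 0, 0],
    [-0.05, 0, 0, 0, 0, 0, 0],
    [-0.03, 0, 0, 0, 0, 0, 0],
  ],
)

```text
clock: 21.45
tool_pos: [0.557, 0.1592, 0.0405]
tool_rot: [-180.0, -0.1, 179.9]
ft_force: [-2.8, -1.1, 1.2]
opening: 0.0002
grasp_force: 1.3
```

Request:
step_arm(
  moves=[
    [-0.03, 0, 0, 0, 0, 0, 0],
    [-0.03, 0, 0, 0, 0, 0, 0],
    [-0.03, 0, 0, 0, 0, 0, 0],
    [-0.03, 0.01, 0, 0, 0, 0, 0],
    [-0.03, 0.015, 0, 0, 0, 0, 0],
  ],
)

```text
clock: 21.95
tool_pos: [0.5628, 0.1612, 0.0403]
tool_rot: [-180.0, -0.2, 180.0]
ft_force: [-7.4, -1.2, 2.4]
opening: 0.0002
grasp_force: 4.1
```

Request:
step_arm(
  moves=[
    [-0.03, 0.016, 0, 0, 0, 0, 0],
    [-0.03, 0.016, 0, 0, 0, 0, 0],
    [-0.03, 0.016, 0, 0, 0, 0, 0],
    [-0.03, 0.016, 0, 0, 0, 0, 0],
    [-0.03, 0.016, 0, 0, 0, 0, 0],
  ],
)

```text
clock: 22.45
tool_pos: [0.5703, 0.1653, 0.0404]
tool_rot: [-180.0, -0.2, -180.0]
ft_force: [-8.0, -0.5, 3.5]
opening: 0.0006
grasp_force: 4.0
```

Request:
step_arm(
  moves=[
    [-0.03, 0.015, 0, 0, 0, 0, 0],
    [-0.03, 0.015, 0, 0, 0, 0, 0],
    [-0.03, 0.015, 0, 0, 0, 0, 0],
  ],
)

```text
clock: 22.75
tool_pos: [0.5746, 0.1674, 0.0403]
tool_rot: [-180.0, -0.2, 180.0]
ft_force: [-9.0, -0.7, 2.6]
opening: 0.0002
grasp_force: 4.4
```

```bash
python3 -c "
from h import *
print(pads())"
```

```text
{'c': array([0.6758, 0.0249]), 'yaw': -0.14, 'L': array([0.5811, 0.1632]), 'R': array([ 0.5805, -0.1128]), 'fl': array([0.7611, 0.1347]), 'fr': array([ 0.7605, -0.0853])}
```

Request:
step_arm(
  moves=[
    [-0.03, 0.013, 0, 0, 0, 0, 0],
    [-0.03, 0.013, 0, 0, 0, 0, 0],
    [-0.03, 0.013, 0, 0, 0, 0, 0],
    [-0.03, 0.013, 0, 0, 0, 0, 0],
    [-0.03, 0.013, 0, 0, 0, 0, 0],
  ],
)

```text
clock: 23.3
tool_pos: [0.5818, 0.1709, 0.0402]
tool_rot: [-180.0, -0.3, 180.0]
ft_force: [-8.7, -0.2, 3.1]
opening: 0.0003
grasp_force: 5.0
```

Request:
step_arm(
  moves=[
    [-0.02, 0.01, 0, 0, 0, 0, 0],
  ],
)

```text
clock: 23.4
tool_pos: [0.5828, 0.1714, 0.0402]
tool_rot: [-180.0, -0.3, 180.0]
ft_force: [-9.8, -0.9, 3.7]
opening: 0.0004
grasp_force: 5.0
```

```bash
python3 -c "
from h import *
print(pads())"
```

```text
{'c': array([0.6778, 0.0263]), 'yaw': -2.89, 'L': array([0.5899, 0.1689]), 'R': array([ 0.576 , -0.1067]), 'fl': array([0.7682, 0.1319]), 'fr': array([ 0.7572, -0.0878])}
```

Request:
step_arm(
  moves=[
    [0.2, 0, 0, 0, 0, 0, 0],
    [0.35, 0, 0, 0, 0, 0, 0],
    [0.35, 0, 0, 0, 0, 0, 0],
    [0, -0.3, 0, 0, 0, 0, 0],
    [0, -0.9, 0, 0, 0, 0, 0],
  ],
)

```text
clock: 23.95
tool_pos: [0.5401, 0.1128, 0.0411]
tool_rot: [179.9, 0.1, -179.7]
ft_force: [0.1, -0.7, 0.0]
opening: 0.0005
grasp_force: 0.0
```

Request:
step_arm(
  moves=[
    [0, -0.9, 0, 0, 0, 0, 0],
    [0, -0.9, 0, 0, 0, 0, 0],
    [0, -0.9, 0, 0, 0, 0, 0],
    [0, -0.9, 0, 0, 0, 0, 0],
    [0, -0.8, 0, 0, 0, 0, 0],
  ],
)

```text
clock: 24.45
tool_pos: [0.5399, -0.1119, 0.0411]
tool_rot: [-179.9, 0.1, 179.9]
ft_force: [0.6, -0.3, -0.2]
opening: 0.0004
grasp_force: 0.0
```

Request:
step_arm(
  moves=[
    [-0.1, 0, 0, 0, 0, 0, 0],
    [-0.2, 0, 0, 0, 0, 0, 0],
    [-0.1, 0, 0, 0, 0, 0, 0],
    [-0.05, 0, 0, 0, 0, 0, 0],
    [-0.03, 0, 0, 0, 0, 0, 0],
  ],
)

```text
clock: 24.95
tool_pos: [0.5642, -0.1072, 0.0405]
tool_rot: [180.0, -0.0, -179.9]
ft_force: [-0.9, 0.8, 0.5]
opening: 0.0006
grasp_force: 0.5
```

Request:
step_arm(
  moves=[
    [-0.03, 0, 0, 0, 0, 0, 0],
    [-0.03, 0, 0, 0, 0, 0, 0],
    [-0.03, 0, 0, 0, 0, 0, 0],
    [-0.03, -0.01, 0, 0, 0, 0, 0],
    [-0.03, -0.015, 0, 0, 0, 0, 0],
  ],
)

```text
clock: 25.45
tool_pos: [0.57, -0.1091, 0.0403]
tool_rot: [180.0, -0.2, -180.0]
ft_force: [-7.6, 1.4, 2.4]
opening: 0.0001
grasp_force: 3.6
```

Request:
step_arm(
  moves=[
    [-0.03, -0.016, 0, 0, 0, 0, 0],
    [-0.03, -0.016, 0, 0, 0, 0, 0],
    [-0.03, -0.016, 0, 0, 0, 0, 0],
    [-0.03, -0.016, 0, 0, 0, 0, 0],
    [-0.03, -0.015, 0, 0, 0, 0, 0],
  ],
)

```text
clock: 25.95
tool_pos: [0.5774, -0.1131, 0.0403]
tool_rot: [180.0, -0.2, -180.0]
ft_force: [-8.1, 1.7, 1.5]
opening: 0.0004
grasp_force: 3.8
```

```bash
python3 -c "
from h import *
print(pads())"
```

```text
{'c': array([0.6804, 0.0271]), 'yaw': -0.14, 'L': array([0.5858, 0.1653]), 'R': array([ 0.5851, -0.1107]), 'fl': array([0.7657, 0.1369]), 'fr': array([ 0.7652, -0.0831])}
```

Request:
step_arm(
  moves=[
    [-0.03, -0.013, 0, 0, 0, 0, 0],
    [-0.03, -0.013, 0, 0, 0, 0, 0],
    [-0.03, -0.013, 0, 0, 0, 0, 0],
  ],
)

```text
clock: 26.3
tool_pos: [0.5816, -0.1151, 0.0402]
tool_rot: [180.0, -0.3, -180.0]
ft_force: [-9.4, 1.1, 2.3]
opening: 0.0005
grasp_force: 4.6
```

Request:
step_arm(
  moves=[
    [-0.02, -0.01, 0, 0, 0, 0, 0],
  ],
)

```text
clock: 26.4
tool_pos: [0.5826, -0.1156, 0.0402]
tool_rot: [180.0, -0.3, -180.0]
ft_force: [-9.2, 1.8, 2.8]
opening: 0.0005
grasp_force: 4.6
```

```bash
python3 -c "
from h import *
print(pads(),get_state()['ft_force'])"
```

```text
{'c': array([0.6813, 0.0263]), 'yaw': 1.36, 'L': array([0.583, 0.162]), 'R': array([ 0.5895, -0.114 ]), 'fl': array([0.7636, 0.1382]), 'fr': array([ 0.7688, -0.0817])} [-9.75599127  1.70786576  3.59133918]
```

Request:
step_arm(
  moves=[
    [0.2, 0, 0, 0, 0, 0, 0],
    [0.35, 0, 0, 0, 0, 0, 0],
    [0.2, 0.1, 0, 0, 0, 0, 0],
    [0, 0.6, 0, 0, 0, 0, 0],
    [0, 0.9, 0, 0, 0, 0, 0],
  ],
)

```text
clock: 26.95
tool_pos: [0.5468, -0.0367, 0.041]
tool_rot: [-180.0, 0.1, 179.8]
ft_force: [0.8, 0.4, -1.3]
opening: 0.0002
grasp_force: 0.0
```

Request:
step_arm(
  moves=[
    [0, 0.9, 0, 0, 0, 0, 0],
    [0, 0.9, 0, 0, 0, 0, 0],
    [0, 0.9, 0, 0, 0, 0, 0],
    [0, 0.9, 0, 0, 0, 0, 0],
    [0, 0.5, 0, 0, 0, 0, 0],
  ],
)

```text
clock: 27.45
tool_pos: [0.5463, 0.1726, 0.0411]
tool_rot: [179.9, 0.1, -179.8]
ft_force: [0.4, -0.3, 0.6]
opening: 0.0005
grasp_force: 0.0
```

Request:
step_arm(
  moves=[
    [-0.1, -0.1, 0, 0, 0, 0, 0],
    [-0.2, -0.05, 0, 0, 0, 0, 0],
    [-0.1, 0, 0, 0, 0, 0, 0],
    [-0.05, 0, 0, 0, 0, 0, 0],
    [-0.03, 0, 0, 0, 0, 0, 0],
  ],
)

```text
clock: 27.95
tool_pos: [0.5712, 0.1604, 0.0405]
tool_rot: [-180.0, -0.0, 179.9]
ft_force: [-0.9, -0.3, -0.3]
opening: 0.0004
grasp_force: 0.5
```

Request:
step_arm(
  moves=[
    [-0.03, 0, 0, 0, 0, 0, 0],
    [-0.03, 0, 0, 0, 0, 0, 0],
    [-0.03, 0, 0, 0, 0, 0, 0],
    [-0.03, 0.01, 0, 0, 0, 0, 0],
    [-0.03, 0.015, 0, 0, 0, 0, 0],
  ],
)

```text
clock: 28.45
tool_pos: [0.5768, 0.1625, 0.0402]
tool_rot: [-180.0, -0.2, -180.0]
ft_force: [-8.0, -2.4, 1.1]
opening: 0.0008
grasp_force: 3.7
```

Request:
step_arm(
  moves=[
    [-0.03, 0.013, 0, 0, 0, 0, 0],
    [-0.03, 0.013, 0, 0, 0, 0, 0],
    [-0.03, 0.013, 0, 0, 0, 0, 0],
  ],
)

```text
clock: 28.75
tool_pos: [0.581, 0.1645, 0.0402]
tool_rot: [-180.0, -0.2, -180.0]
ft_force: [-9.7, -1.0, 2.5]
opening: 0.0007
grasp_force: 4.5
```

```bash
python3 -c "
from h import *
print(pads(),get_state()['ft_force'])"
```

```text
{'c': array([0.6828, 0.0249]), 'yaw': -0.14, 'L': array([0.5881, 0.1631]), 'R': array([ 0.5874, -0.1129]), 'fl': array([0.768 , 0.1347]), 'fr': array([ 0.7675, -0.0853])} [-8.27952186 -1.22773357  2.88747041]
```

Request:
step_arm(
  moves=[
    [-0.025, 0.01, 0, 0, 0, 0, 0],
    [-0.025, 0.01, 0, 0, 0, 0, 0],
  ],
)

```text
clock: 29.0
tool_pos: [0.5833, 0.1656, 0.0402]
tool_rot: [-180.0, -0.3, -180.0]
ft_force: [-9.9, -1.6, 3.0]
opening: 0.0006
grasp_force: 4.9
```

Request:
step_arm(
  moves=[
    [-0.02, 0.01, 0, 0, 0, 0, 0],
  ],
)

```text
clock: 29.1
tool_pos: [0.5843, 0.166, 0.0402]
tool_rot: [-180.0, -0.3, -180.0]
ft_force: [-10.8, -1.3, 3.5]
opening: 0.0005
grasp_force: 4.9
```

```bash
python3 -c "
from h import *
print(pads(),get_state()['ft_force'])"
```

```text
{'c': array([0.6828, 0.0257]), 'yaw': -1.3, 'L': array([0.591 , 0.1659]), 'R': array([ 0.5847, -0.1101]), 'fl': array([0.7703, 0.1338]), 'fr': array([ 0.7653, -0.0862])} [-9.26418385 -0.75176144  3.30749964]
```

Request:
step_arm(
  moves=[
    [0.2, 0, 0, 0, 0, 0, 0],
    [0.3, 0, 0, 0, 0, 0, 0],
    [0.2, -0.1, 0, 0, 0, 0, 0],
    [0, -0.7, 0, 0, 0, 0, 0],
    [0, -0.9, 0, 0, 0, 0, 0],
  ],
)

```text
clock: 29.65
tool_pos: [0.5513, 0.0818, 0.041]
tool_rot: [180.0, 0.1, -179.8]
ft_force: [0.8, -0.8, 0.7]
opening: 0.0004
grasp_force: 0.0
```

Request:
step_arm(
  moves=[
    [0, -0.9, 0, 0, 0, 0, 0],
    [0, -0.9, 0, 0, 0, 0, 0],
    [0, -0.9, 0, 0, 0, 0, 0],
    [0, -0.9, 0, 0, 0, 0, 0],
    [0, -0.3, 0, 0, 0, 0, 0],
  ],
)

```text
clock: 30.15
tool_pos: [0.5513, -0.1177, 0.0411]
tool_rot: [-179.9, 0.1, 179.8]
ft_force: [0.5, 0.8, 0.0]
opening: 0.0
grasp_force: 0.0
```

Request:
step_arm(
  moves=[
    [-0.1, 0, 0, 0, 0, 0, 0],
    [-0.2, 0, 0, 0, 0, 0, 0],
    [-0.1, 0, 0, 0, 0, 0, 0],
    [-0.03, 0, 0, 0, 0, 0, 0],
    [-0.03, 0, 0, 0, 0, 0, 0],
  ],
)

```text
clock: 30.65
tool_pos: [0.5743, -0.1124, 0.0403]
tool_rot: [180.0, -0.1, -179.9]
ft_force: [-2.3, 0.2, 0.4]
opening: 0.0005
grasp_force: 1.3
```

Request:
step_arm(
  moves=[
    [-0.03, 0, 0, 0, 0, 0, 0],
    [-0.03, 0, 0, 0, 0, 0, 0],
    [-0.03, 0, 0, 0, 0, 0, 0],
    [-0.03, -0.01, 0, 0, 0, 0, 0],
    [-0.03, -0.013, 0, 0, 0, 0, 0],
  ],
)

```text
clock: 31.15
tool_pos: [0.5803, -0.1148, 0.0401]
tool_rot: [180.0, -0.2, -180.0]
ft_force: [-8.3, 1.0, 1.8]
opening: 0.0004
grasp_force: 3.9
```

```bash
python3 -c "
from h import *
print(pads(),get_state()['ft_force'])"
```

```text
{'c': array([0.683 , 0.0272]), 'yaw': -0.36, 'L': array([0.5889, 0.1658]), 'R': array([ 0.5872, -0.1102]), 'fl': array([0.7687, 0.1367]), 'fr': array([ 0.7674, -0.0833])} [-8.0823567  -0.23863344  1.94908838]
```

Request:
step_arm(
  moves=[
    [-0.03, -0.013, 0, 0, 0, 0, 0],
    [-0.03, -0.013, 0, 0, 0, 0, 0],
  ],
)

```text
clock: 31.4
tool_pos: [0.583, -0.116, 0.0401]
tool_rot: [180.0, -0.3, -180.0]
ft_force: [-9.2, 1.3, 2.1]
opening: 0.0005
grasp_force: 4.6
```

Request:
step_arm(
  moves=[
    [-0.02, -0.01, 0, 0, 0, 0, 0],
  ],
)

```text
clock: 31.5
tool_pos: [0.584, -0.1165, 0.0401]
tool_rot: [180.0, -0.3, -180.0]
ft_force: [-8.9, 1.5, 2.5]
opening: 0.0006
grasp_force: 4.6
```

Request:
step_arm(
  moves=[
    [-0.015, -0.007, 0, 0, 0, 0, 0],
  ],
)

```text
clock: 31.6
tool_pos: [0.5847, -0.1168, 0.0401]
tool_rot: [180.0, -0.3, -180.0]
ft_force: [-8.6, 1.6, 2.1]
opening: 0.0004
grasp_force: 4.7
```

```bash
python3 -c "
from h import *
print(pads(),get_state()['ft_force'])"
```

```text
{'c': array([0.6845, 0.0266]), 'yaw': 0.75, 'L': array([0.5877, 0.1633]), 'R': array([ 0.5913, -0.1126]), 'fl': array([0.7681, 0.1377]), 'fr': array([ 0.771 , -0.0823])} [-9.4285996   0.62305596  2.83352048]
```

Request:
step_arm(
  moves=[
    [-0.015, -0.007, 0, 0, 0, 0, 0],
  ],
)

```text
clock: 31.75
tool_pos: [0.5854, -0.1171, 0.0401]
tool_rot: [180.0, -0.3, -180.0]
ft_force: [-9.8, 1.9, 3.2]
opening: 0.0002
grasp_force: 4.9
```

Request:
step_arm(
  moves=[
    [-0.015, -0.007, 0, 0, 0, 0, 0],
  ],
)

```text
clock: 31.85
tool_pos: [0.5859, -0.1171, 0.0401]
tool_rot: [179.9, -0.3, -180.0]
ft_force: [-10.7, 3.1, 2.7]
opening: 0.0002
grasp_force: 5.5
```

Request:
step_arm(
  moves=[
    [0.2, 0, 0, 0, 0, 0, 0],
    [0.3, 0, 0, 0, 0, 0, 0],
    [0.1, 0.1, 0, 0, 0, 0, 0],
    [0, 0.7, 0, 0, 0, 0, 0],
    [0, 0.9, 0, 0, 0, 0, 0],
  ],
)

```text
clock: 32.35
tool_pos: [0.5584, -0.0331, 0.0411]
tool_rot: [-180.0, 0.1, 179.8]
ft_force: [0.8, -0.6, -1.4]
opening: 0.0006
grasp_force: 0.0
```

Request:
step_arm(
  moves=[
    [0, 0.9, 0, 0, 0, 0, 0],
    [0, 0.9, 0, 0, 0, 0, 0],
    [0, 0.9, 0, 0, 0, 0, 0],
    [0, 0.9, 0, 0, 0, 0, 0],
    [0, 0.3, 0, 0, 0, 0, 0],
  ],
)

```text
clock: 32.85
tool_pos: [0.5578, 0.1665, 0.041]
tool_rot: [179.9, 0.1, -179.8]
ft_force: [-0.5, -0.5, -0.4]
opening: 0.0003
grasp_force: 0.0
```

Request:
step_arm(
  moves=[
    [-0.1, 0, 0, 0, 0, 0, 0],
    [-0.18, 0, 0, 0, 0, 0, 0],
    [-0.08, 0, 0, 0, 0, 0, 0],
    [-0.03, 0, 0, 0, 0, 0, 0],
    [-0.03, 0, 0, 0, 0, 0, 0],
  ],
)

```text
clock: 33.35
tool_pos: [0.5786, 0.1607, 0.0403]
tool_rot: [-180.0, -0.1, 179.9]
ft_force: [-6.0, -1.5, 1.1]
opening: 0.0005
grasp_force: 2.9
```

Request:
step_arm(
  moves=[
    [-0.03, 0, 0, 0, 0, 0, 0],
    [-0.03, 0, 0, 0, 0, 0, 0],
    [-0.03, 0, 0, 0, 0, 0, 0],
    [-0.02, 0.005, 0, 0, 0, 0, 0],
  ],
)

```text
clock: 33.75
tool_pos: [0.5827, 0.162, 0.0401]
tool_rot: [180.0, -0.3, 180.0]
ft_force: [-9.2, -0.3, 2.9]
opening: 0.0004
grasp_force: 4.9
```

```bash
python3 -c "
from h import *
print(pads(),get_state()['ft_force'])"
```

```text
{'c': array([0.6851, 0.025 ]), 'yaw': -0.14, 'L': array([0.5904, 0.1632]), 'R': array([ 0.5897, -0.1128]), 'fl': array([0.7703, 0.1348]), 'fr': array([ 0.7698, -0.0852])} [-9.71662983  0.83392081  3.73609387]
```

Request:
step_arm(
  moves=[
    [-0.015, 0.007, 0, 0, 0, 0, 0],
  ],
)

```text
clock: 33.9
tool_pos: [0.5834, 0.1622, 0.0401]
tool_rot: [-180.0, -0.3, 180.0]
ft_force: [-10.4, -0.2, 2.1]
opening: 0.0003
grasp_force: 4.9
```

Request:
step_arm(
  moves=[
    [-0.015, 0.007, 0, 0, 0, 0, 0],
  ],
)

```text
clock: 34.0
tool_pos: [0.5841, 0.1626, 0.0401]
tool_rot: [-180.0, -0.3, 180.0]
ft_force: [-9.9, 0.1, 2.5]
opening: 0.0005
grasp_force: 5.0
```

Request:
step_arm(
  moves=[
    [-0.015, 0.007, 0, 0, 0, 0, 0],
  ],
)

```text
clock: 34.1
tool_pos: [0.5848, 0.1628, 0.0401]
tool_rot: [-180.0, -0.3, 180.0]
ft_force: [-10.5, -0.7, 3.8]
opening: 0.0005
grasp_force: 5.2
```

Request:
step_arm(
  moves=[
    [-0.012, 0.005, 0, 0, 0, 0, 0],
  ],
)

```text
clock: 34.2
tool_pos: [0.5853, 0.1631, 0.0401]
tool_rot: [-180.0, -0.3, 180.0]
ft_force: [-11.1, 0.5, 3.5]
opening: 0.0005
grasp_force: 5.3
```

Request:
step_arm(
  moves=[
    [-0.012, 0.005, 0, 0, 0, 0, 0],
  ],
)

```text
clock: 34.3
tool_pos: [0.5859, 0.1633, 0.0401]
tool_rot: [-180.0, -0.3, 180.0]
ft_force: [-10.5, -1.0, 4.0]
opening: 0.0006
grasp_force: 5.4
```

```bash
python3 -c "
from h import *
print(pads(),get_state()['ft_force'])"
```

```text
{'c': array([0.6858, 0.025 ]), 'yaw': -0.76, 'L': array([0.5926, 0.1643]), 'R': array([ 0.589 , -0.1117]), 'fl': array([0.7722, 0.1339]), 'fr': array([ 0.7693, -0.0861])} [-11.00276775  -1.35064392   2.91652123]
```

Request:
step_arm(
  moves=[
    [0.2, 0, 0, 0, 0, 0, 0],
    [0.3, 0, 0, 0, 0, 0, 0],
    [0, -0.2, 0, 0, 0, 0, 0],
    [0, -0.7, 0, 0, 0, 0, 0],
    [0, -0.9, 0, 0, 0, 0, 0],
  ],
)

```text
clock: 34.85
tool_pos: [0.5635, 0.0732, 0.041]
tool_rot: [-180.0, 0.1, -179.9]
ft_force: [1.3, -0.3, 0.4]
opening: 0.0003
grasp_force: 0.0
```

Request:
step_arm(
  moves=[
    [0, -0.9, 0, 0, 0, 0, 0],
    [0, -0.9, 0, 0, 0, 0, 0],
    [0, -0.9, 0, 0, 0, 0, 0],
    [0, -0.9, 0, 0, 0, 0, 0],
    [0, -0.2, 0, 0, 0, 0, 0],
  ],
)

```text
clock: 35.35
tool_pos: [0.5629, -0.1217, 0.041]
tool_rot: [-179.9, 0.1, 179.7]
ft_force: [0.8, 0.9, 0.5]
opening: 0.0007
grasp_force: 0.0
```

Request:
step_arm(
  moves=[
    [-0.1, 0, 0, 0, 0, 0, 0],
    [-0.16, 0, 0, 0, 0, 0, 0],
    [-0.05, 0, 0, 0, 0, 0, 0],
    [-0.03, 0, 0, 0, 0, 0, 0],
    [-0.03, 0, 0, 0, 0, 0, 0],
  ],
)

```text
clock: 35.85
tool_pos: [0.581, -0.1148, 0.0404]
tool_rot: [180.0, -0.1, -179.9]
ft_force: [-6.1, 0.7, 1.5]
opening: 0.0002
grasp_force: 3.1
```

Request:
step_arm(
  moves=[
    [-0.03, 0, 0, 0, 0, 0, 0],
    [-0.03, 0, 0, 0, 0, 0, 0],
    [-0.03, 0, 0, 0, 0, 0, 0],
    [-0.03, -0.005, 0, 0, 0, 0, 0],
  ],
)

```text
clock: 36.25
tool_pos: [0.5857, -0.1158, 0.0403]
tool_rot: [-180.0, -0.3, -179.9]
ft_force: [-12.5, -1.3, 4.4]
opening: 0.0006
grasp_force: 5.6
```

```bash
python3 -c "
from h import *
print(pads(),get_state()['ft_force'])"
```

```text
{'c': array([0.6863, 0.0267]), 'yaw': 0.51, 'L': array([0.59  , 0.1639]), 'R': array([ 0.5925, -0.1121]), 'fl': array([0.7703, 0.1374]), 'fr': array([ 0.7722, -0.0825])} [-10.8007916   -1.89277284   3.6470031 ]
```

Request:
step_arm(
  moves=[
    [0.2, 0, 0, 0, 0, 0, 0],
    [0.3, 0, 0, 0, 0, 0, 0],
    [0, 0.2, 0, 0, 0, 0, 0],
    [0, 0.7, 0, 0, 0, 0, 0],
    [0, 0.9, 0, 0, 0, 0, 0],
  ],
)

```text
clock: 36.8
tool_pos: [0.5631, -0.0255, 0.041]
tool_rot: [180.0, 0.1, 179.9]
ft_force: [0.3, -0.6, 1.3]
opening: 0.0003
grasp_force: 0.0
```

Request:
step_arm(
  moves=[
    [0, 0.9, 0, 0, 0, 0, 0],
    [0, 0.9, 0, 0, 0, 0, 0],
    [0, 0.9, 0, 0, 0, 0, 0],
    [0, 0.9, 0, 0, 0, 0, 0],
    [0, 0.2, 0, 0, 0, 0, 0],
  ],
)

```text
clock: 37.3
tool_pos: [0.562, 0.1694, 0.0409]
tool_rot: [179.9, 0.1, -179.7]
ft_force: [-0.1, -0.2, 0.5]
opening: 0.0006
grasp_force: 0.0
```

Request:
step_arm(
  moves=[
    [-0.1, 0, 0, 0, 0, 0, 0],
    [-0.16, 0, 0, 0, 0, 0, 0],
    [-0.05, 0, 0, 0, 0, 0, 0],
    [-0.03, 0, 0, 0, 0, 0, 0],
    [-0.03, 0, 0, 0, 0, 0, 0],
  ],
)

```text
clock: 37.8
tool_pos: [0.5809, 0.1624, 0.0404]
tool_rot: [-180.0, -0.1, 179.9]
ft_force: [-3.2, -1.3, 1.0]
opening: 0.0006
grasp_force: 1.6
```

Request:
step_arm(
  moves=[
    [-0.02, 0, 0, 0, 0, 0, 0],
    [-0.02, 0, 0, 0, 0, 0, 0],
    [-0.015, 0, 0, 0, 0, 0, 0],
  ],
)

```text
clock: 38.1
tool_pos: [0.5827, 0.1632, 0.0402]
tool_rot: [-180.0, -0.2, 180.0]
ft_force: [-6.0, -1.8, 1.4]
opening: 0.0006
grasp_force: 3.3
```

Request:
step_arm(
  moves=[
    [-0.02, 0, 0, 0, 0, 0, 0],
    [-0.02, 0, 0, 0, 0, 0, 0],
  ],
)

```text
clock: 38.3
tool_pos: [0.5841, 0.1635, 0.0401]
tool_rot: [-180.0, -0.2, -180.0]
ft_force: [-9.4, -0.8, 2.4]
opening: 0.0005
grasp_force: 4.4
```

Request:
step_arm(
  moves=[
    [-0.015, 0.005, 0, 0, 0, 0, 0],
  ],
)

```text
clock: 38.4
tool_pos: [0.5848, 0.1638, 0.0402]
tool_rot: [-180.0, -0.2, -180.0]
ft_force: [-8.5, -2.7, 2.9]
opening: 0.0002
grasp_force: 4.5
```

Request:
step_arm(
  moves=[
    [-0.01, 0.005, 0, 0, 0, 0, 0],
  ],
)

```text
clock: 38.5
tool_pos: [0.5852, 0.164, 0.0401]
tool_rot: [-180.0, -0.2, -180.0]
ft_force: [-9.1, -2.1, 2.4]
opening: 0.0003
grasp_force: 4.6
```

```bash
python3 -c "
from h import *
print(pads(),get_state()['ft_force'])"
```

```text
{'c': array([0.6874, 0.0248]), 'yaw': -0.14, 'L': array([0.5927, 0.1631]), 'R': array([ 0.592 , -0.1129]), 'fl': array([0.7727, 0.1346]), 'fr': array([ 0.7721, -0.0854])} [-9.15569786 -1.35213849  2.41343146]
```

Request:
step_arm(
  moves=[
    [-0.01, 0.004, 0, 0, 0, 0, 0],
  ],
)

```text
clock: 38.65
tool_pos: [0.5856, 0.164, 0.0402]
tool_rot: [-179.9, -0.3, -180.0]
ft_force: [-9.1, -1.9, 2.5]
opening: 0.0003
grasp_force: 4.8
```

Request:
step_arm(
  moves=[
    [-0.01, 0.004, 0, 0, 0, 0, 0],
  ],
)

```text
clock: 38.75
tool_pos: [0.5861, 0.1643, 0.0401]
tool_rot: [-180.0, -0.3, -180.0]
ft_force: [-9.8, -1.9, 2.6]
opening: 0.0002
grasp_force: 4.8
```

Request:
step_arm(
  moves=[
    [-0.01, 0.004, 0, 0, 0, 0, 0],
  ],
)

```text
clock: 38.85
tool_pos: [0.5865, 0.1644, 0.0402]
tool_rot: [-179.9, -0.3, -180.0]
ft_force: [-10.7, -3.3, 3.0]
opening: 0.001
grasp_force: 5.2
```

```bash
python3 -c "
from h import *
f=imaging.grab_frame('top')
print(pads(f),get_state()['ft_force'])
S=imaging.grab_frame('scene')
i=np.hstack([cv2.resize(g['pixels'][r[1]:r[3],r[0]:r[2],::-1],(400,320),interpolation=cv2.INTER_CUBIC) for g,r in((f,(190,115,390,275)),(S,(330,200,480,320)))]);cv2.imwrite('pics/c1.png',i)"
```

```text
{'c': array([0.6874, 0.0248]), 'yaw': -0.14, 'L': array([0.5927, 0.1631]), 'R': array([ 0.592 , -0.1129]), 'fl': array([0.7727, 0.1346]), 'fr': array([ 0.7721, -0.0854])} [-10.2727481   -2.27945949   3.26735844]
```

View pics/c1.png

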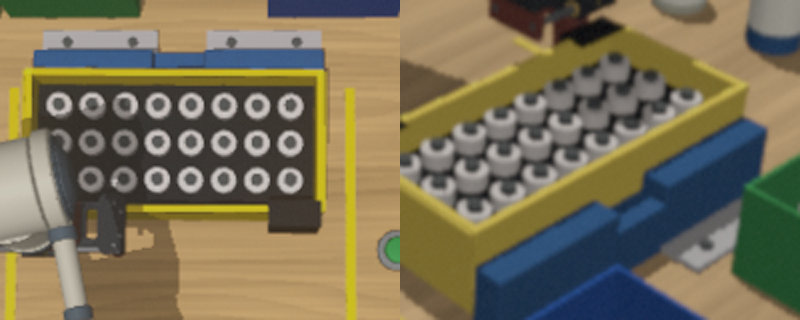

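The crate's far rim lies parallel to and against the blue wall in both views (top crop row ~70, no gap). I'll check the right pad by feel.

Request:
step_arm(
  moves=[
    [0.2, 0, 0, 0, 0, 0, 0],
    [0.3, 0, 0, 0, 0, 0, 0],
    [0, -0.2, 0, 0, 0, 0, 0],
    [0, -0.7, 0, 0, 0, 0, 0],
    [0, -0.9, 0, 0, 0, 0, 0],
  ],
)

```text
clock: 39.45
tool_pos: [0.5641, 0.0746, 0.0411]
tool_rot: [180.0, 0.1, -179.8]
ft_force: [1.1, -0.4, 0.4]
opening: 0.0006
grasp_force: 0.0
```

Request:
step_arm(
  moves=[
    [0, -0.9, 0, 0, 0, 0, 0],
    [0, -0.9, 0, 0, 0, 0, 0],
    [0, -0.9, 0, 0, 0, 0, 0],
    [0, -0.9, 0, 0, 0, 0, 0],
    [0, -0.2, 0, 0, 0, 0, 0],
  ],
)

```text
clock: 39.95
tool_pos: [0.5636, -0.1204, 0.0411]
tool_rot: [-179.9, 0.1, 179.8]
ft_force: [0.5, 0.8, -0.9]
opening: 0.0003
grasp_force: 0.0
```

Request:
step_arm(
  moves=[
    [-0.1, 0, 0, 0, 0, 0, 0],
    [-0.16, 0, 0, 0, 0, 0, 0],
    [-0.05, 0, 0, 0, 0, 0, 0],
    [-0.03, 0, 0, 0, 0, 0, 0],
    [-0.02, 0, 0, 0, 0, 0, 0],
  ],
)

```text
clock: 40.45
tool_pos: [0.5813, -0.1139, 0.0403]
tool_rot: [180.0, -0.1, -179.9]
ft_force: [-3.5, 0.7, 1.0]
opening: 0.0003
grasp_force: 2.0
```

Request:
step_arm(
  moves=[
    [-0.02, 0, 0, 0, 0, 0, 0],
    [-0.02, 0, 0, 0, 0, 0, 0],
  ],
)

```text
clock: 40.65
tool_pos: [0.5826, -0.1143, 0.0402]
tool_rot: [180.0, -0.1, -179.9]
ft_force: [-6.9, 2.0, 1.2]
opening: 0.0001
grasp_force: 3.4
```

Request:
step_arm(
  moves=[
    [-0.015, 0, 0, 0, 0, 0, 0],
  ],
)

```text
clock: 40.75
tool_pos: [0.5831, -0.1144, 0.0401]
tool_rot: [179.9, -0.2, -180.0]
ft_force: [-7.4, 1.7, 1.2]
opening: 0.0002
grasp_force: 3.8
```

Request:
step_arm(
  moves=[
    [-0.015, 0, 0, 0, 0, 0, 0],
  ],
)

```text
clock: 40.85
tool_pos: [0.5836, -0.1145, 0.0401]
tool_rot: [180.0, -0.2, -180.0]
ft_force: [-7.8, 1.5, 2.4]
opening: 0.0006
grasp_force: 4.1
```

Request:
step_arm(
  moves=[
    [-0.015, -0.004, 0, 0, 0, 0, 0],
  ],
)

```text
clock: 40.95
tool_pos: [0.5843, -0.1148, 0.0401]
tool_rot: [180.0, -0.2, -180.0]
ft_force: [-7.4, 0.9, 1.6]
opening: 0.0003
grasp_force: 4.2
```

Request:
step_arm(
  moves=[
    [-0.01, -0.004, 0, 0, 0, 0, 0],
  ],
)

```text
clock: 41.05
tool_pos: [0.5847, -0.115, 0.0401]
tool_rot: [180.0, -0.2, -180.0]
ft_force: [-8.3, 1.6, 2.2]
opening: 0.0002
grasp_force: 4.3
```

Request:
step_arm(
  moves=[
    [-0.01, -0.004, 0, 0, 0, 0, 0],
  ],
)

```text
clock: 41.15
tool_pos: [0.5852, -0.1152, 0.0401]
tool_rot: [180.0, -0.2, -180.0]
ft_force: [-9.5, 1.5, 1.9]
opening: 0.0001
grasp_force: 4.4
```

Request:
step_arm(
  moves=[
    [-0.01, -0.004, 0, 0, 0, 0, 0],
  ],
)

```text
clock: 41.25
tool_pos: [0.5856, -0.1153, 0.0401]
tool_rot: [180.0, -0.2, -180.0]
ft_force: [-9.2, 2.0, 1.8]
opening: 0.0003
grasp_force: 4.6
```

Request:
step_arm(
  moves=[
    [-0.01, -0.004, 0, 0, 0, 0, 0],
  ],
)

```text
clock: 41.35
tool_pos: [0.586, -0.1153, 0.0401]
tool_rot: [179.9, -0.3, -179.9]
ft_force: [-9.5, 2.2, 3.9]
opening: 0.0004
grasp_force: 5.0
```

Request:
step_arm(
  moves=[
    [-0.01, -0.004, 0, 0, 0, 0, 0],
  ],
)

```text
clock: 41.45
tool_pos: [0.5863, -0.1154, 0.0401]
tool_rot: [179.9, -0.3, -179.9]
ft_force: [-11.2, 2.7, 2.7]
opening: 0.0005
grasp_force: 5.3
```

```bash
python3 -c "
from h import *
print(pads(),get_state()['ft_force'])"
```

```text
{'c': array([0.6874, 0.027 ]), 'yaw': -0.14, 'L': array([0.5927, 0.1653]), 'R': array([ 0.592 , -0.1107]), 'fl': array([0.7727, 0.1368]), 'fr': array([ 0.7721, -0.0832])} [-11.50211764   2.06006922   2.65189101]
```

Request:
step_arm(
  moves=[
    [0.2, 0, 0, 0, 0, 0, 0],
    [0.3, 0, 0, 0, 0, 0, 0],
    [0, 0.2, 0, 0, 0, 0, 0],
    [0, 0.7, 0, 0, 0, 0, 0],
    [0, 0.9, 0, 0, 0, 0, 0],
  ],
)

```text
clock: 42.0
tool_pos: [0.564, -0.0261, 0.0411]
tool_rot: [-180.0, 0.1, 179.9]
ft_force: [1.4, -0.1, -0.1]
opening: 0.0003
grasp_force: 0.0
```

Request:
step_arm(
  moves=[
    [0, 0.9, 0, 0, 0, 0, 0],
    [0, 0.9, 0, 0, 0, 0, 0],
    [0, 0.9, 0, 0, 0, 0, 0],
    [0, 0.9, 0, 0, 0, 0, 0],
    [0, 0.2, 0, 0, 0, 0, 0],
  ],
)

```text
clock: 42.5
tool_pos: [0.563, 0.1689, 0.041]
tool_rot: [179.9, 0.1, -179.7]
ft_force: [-0.4, -0.9, -0.5]
opening: 0.0005
grasp_force: 0.0
```

Request:
step_arm(
  moves=[
    [-0.1, 0, 0, 0, 0, 0, 0],
    [-0.16, 0, 0, 0, 0, 0, 0],
    [-0.05, 0, 0, 0, 0, 0, 0],
    [-0.03, 0, 0, 0, 0, 0, 0],
    [-0.03, 0, 0, 0, 0, 0, 0],
  ],
)

```text
clock: 43.0
tool_pos: [0.5817, 0.1623, 0.0404]
tool_rot: [-180.0, -0.1, 179.9]
ft_force: [-2.6, -0.5, 1.1]
opening: 0.0001
grasp_force: 1.4
```

Request:
step_arm(
  moves=[
    [-0.025, 0, 0, 0, 0, 0, 0],
    [-0.025, 0, 0, 0, 0, 0, 0],
    [-0.02, 0, 0, 0, 0, 0, 0],
  ],
)

```text
clock: 43.3
tool_pos: [0.584, 0.1631, 0.0402]
tool_rot: [-180.0, -0.2, -180.0]
ft_force: [-7.3, -1.4, 1.2]
opening: 0.0006
grasp_force: 3.7
```

Request:
step_arm(
  moves=[
    [-0.01, 0.004, 0, 0, 0, 0, 0],
  ],
)

```text
clock: 43.4
tool_pos: [0.5843, 0.1633, 0.0401]
tool_rot: [-179.9, -0.2, -180.0]
ft_force: [-7.6, -2.0, 1.0]
opening: 0.0006
grasp_force: 3.9
```

Request:
step_arm(
  moves=[
    [-0.01, 0.004, 0, 0, 0, 0, 0],
  ],
)

```text
clock: 43.5
tool_pos: [0.5846, 0.1635, 0.04]
tool_rot: [-179.9, -0.2, -180.0]
ft_force: [-9.0, -2.1, 1.3]
opening: 0.0008
grasp_force: 4.0
```

Request:
step_arm(
  moves=[
    [-0.015, 0.004, 0, 0, 0, 0, 0],
    [-0.015, 0.004, 0, 0, 0, 0, 0],
  ],
)

```text
clock: 43.7
tool_pos: [0.5859, 0.164, 0.0401]
tool_rot: [-179.9, -0.3, -180.0]
ft_force: [-9.3, -2.0, 3.0]
opening: 0.0004
grasp_force: 4.5
```

Request:
step_arm(
  moves=[
    [-0.012, 0.004, 0, 0, 0, 0, 0],
  ],
)

```text
clock: 43.8
tool_pos: [0.5864, 0.164, 0.04]
tool_rot: [-179.9, -0.3, 180.0]
ft_force: [-10.4, -2.8, 3.0]
opening: 0.0002
grasp_force: 5.0
```

Request:
step_arm(
  moves=[
    [-0.01, 0.004, 0, 0, 0, 0, 0],
  ],
)

```text
clock: 43.9
tool_pos: [0.5867, 0.1641, 0.04]
tool_rot: [-179.9, -0.3, 180.0]
ft_force: [-11.4, -3.1, 2.1]
opening: 0.0003
grasp_force: 5.3
```

Request:
step_arm(
  moves=[
    [0.2, 0, 0, 0, 0, 0, 0],
    [0.3, 0, 0, 0, 0, 0, 0],
    [0, -0.2, 0, 0, 0, 0, 0],
    [0, -0.7, 0, 0, 0, 0, 0],
    [0, -0.9, 0, 0, 0, 0, 0],
  ],
)

```text
clock: 44.4
tool_pos: [0.5645, 0.0746, 0.0411]
tool_rot: [180.0, 0.1, -179.8]
ft_force: [-0.1, -0.5, -0.4]
opening: 0.0004
grasp_force: 0.0
```

Request:
step_arm(
  moves=[
    [0, -0.9, 0, 0, 0, 0, 0],
    [0, -0.9, 0, 0, 0, 0, 0],
    [0, -0.9, 0, 0, 0, 0, 0],
    [0, -0.9, 0, 0, 0, 0, 0],
    [0, -0.2, 0, 0, 0, 0, 0],
  ],
)

```text
clock: 44.9
tool_pos: [0.564, -0.1204, 0.0411]
tool_rot: [-179.9, 0.1, 179.8]
ft_force: [-0.4, -0.0, -0.0]
opening: 0.0002
grasp_force: 0.0
```

Request:
step_arm(
  moves=[
    [-0.1, 0, 0, 0, 0, 0, 0],
    [-0.16, 0, 0, 0, 0, 0, 0],
    [-0.05, 0, 0, 0, 0, 0, 0],
    [-0.03, 0, 0, 0, 0, 0, 0],
    [-0.03, 0, 0, 0, 0, 0, 0],
  ],
)

```text
clock: 45.4
tool_pos: [0.5821, -0.1139, 0.0404]
tool_rot: [180.0, -0.1, -179.9]
ft_force: [-4.7, 1.2, 1.0]
opening: 0.0004
grasp_force: 1.9
```

Request:
step_arm(
  moves=[
    [-0.02, 0, 0, 0, 0, 0, 0],
    [-0.02, 0, 0, 0, 0, 0, 0],
    [-0.015, -0.004, 0, 0, 0, 0, 0],
  ],
)

```text
clock: 45.7
tool_pos: [0.5839, -0.1146, 0.0401]
tool_rot: [179.9, -0.2, -180.0]
ft_force: [-7.4, 2.3, 1.4]
opening: 0.0011
grasp_force: 3.6
```

Request:
step_arm(
  moves=[
    [-0.015, -0.004, 0, 0, 0, 0, 0],
  ],
)

```text
clock: 45.8
tool_pos: [0.5844, -0.1149, 0.04]
tool_rot: [179.9, -0.2, -180.0]
ft_force: [-7.8, 1.6, 1.5]
opening: 0.0004
grasp_force: 3.8
```

Request:
step_arm(
  moves=[
    [-0.01, -0.004, 0, 0, 0, 0, 0],
  ],
)

```text
clock: 45.9
tool_pos: [0.5849, -0.1151, 0.04]
tool_rot: [179.9, -0.2, -180.0]
ft_force: [-8.2, 2.4, 0.7]
opening: 0.0008
grasp_force: 3.9
```

Request:
step_arm(
  moves=[
    [-0.015, -0.004, 0, 0, 0, 0, 0],
  ],
)

```text
clock: 46.0
tool_pos: [0.5855, -0.1152, 0.04]
tool_rot: [179.9, -0.2, -180.0]
ft_force: [-9.3, 2.7, 1.4]
opening: 0.0004
grasp_force: 4.5
```

Request:
step_arm(
  moves=[
    [-0.01, -0.004, 0, 0, 0, 0, 0],
  ],
)

```text
clock: 46.1
tool_pos: [0.5858, -0.1154, 0.0399]
tool_rot: [179.9, -0.3, -180.0]
ft_force: [-8.8, 2.3, 1.9]
opening: 0.0005
grasp_force: 4.8
```

Request:
step_arm(
  moves=[
    [-0.01, -0.004, 0, 0, 0, 0, 0],
  ],
)

```text
clock: 46.2
tool_pos: [0.5861, -0.1155, 0.0398]
tool_rot: [179.9, -0.3, -180.0]
ft_force: [-9.1, 3.1, 1.8]
opening: 0.0007
grasp_force: 5.1
```

Request:
step_arm(
  moves=[
    [-0.006, -0.002, 0, 0, 0, 0, 0],
  ],
)

```text
clock: 46.3
tool_pos: [0.5863, -0.1156, 0.0398]
tool_rot: [179.9, -0.3, -180.0]
ft_force: [-10.5, 2.3, 1.9]
opening: 0.0005
grasp_force: 5.3
```

Request:
step_arm(
  moves=[
    [0.2, 0, 0, 0, 0, 0, 0],
    [0.3, 0, 0, 0, 0, 0, 0],
    [0, 0.2, 0, 0, 0, 0, 0],
    [0, 0.7, 0, 0, 0, 0, 0],
    [0, 0.9, 0, 0, 0, 0, 0],
  ],
)

```text
clock: 46.8
tool_pos: [0.5641, -0.0262, 0.0411]
tool_rot: [-180.0, 0.1, 179.8]
ft_force: [1.1, 0.5, 0.2]
opening: 0.0009
grasp_force: 0.0
```

Request:
step_arm(
  moves=[
    [0, 0.9, 0, 0, 0, 0, 0],
    [0, 0.9, 0, 0, 0, 0, 0],
    [0, 0.9, 0, 0, 0, 0, 0],
    [0, 0.9, 0, 0, 0, 0, 0],
    [0, 0.2, 0, 0, 0, 0, 0],
  ],
)

```text
clock: 47.3
tool_pos: [0.5632, 0.1687, 0.041]
tool_rot: [179.9, 0.1, -179.7]
ft_force: [-1.3, -0.6, 0.2]
opening: 0.0006
grasp_force: 0.0
```

Request:
step_arm(
  moves=[
    [-0.1, 0, 0, 0, 0, 0, 0],
    [-0.16, 0, 0, 0, 0, 0, 0],
    [-0.05, 0, 0, 0, 0, 0, 0],
    [-0.03, 0, 0, 0, 0, 0, 0],
    [-0.03, 0, 0, 0, 0, 0, 0],
  ],
)

```text
clock: 47.8
tool_pos: [0.582, 0.1622, 0.0404]
tool_rot: [-180.0, -0.1, 179.9]
ft_force: [-1.6, -1.2, 0.5]
opening: 0.0003
grasp_force: 1.0
```

Request:
step_arm(
  moves=[
    [-0.025, 0, 0, 0, 0, 0, 0],
    [-0.025, 0, 0, 0, 0, 0, 0],
    [-0.025, 0.003, 0, 0, 0, 0, 0],
  ],
)

```text
clock: 48.1
tool_pos: [0.5845, 0.1631, 0.0402]
tool_rot: [-180.0, -0.2, 180.0]
ft_force: [-7.4, -2.4, 1.7]
opening: 0.0005
grasp_force: 3.5
```

Request:
step_arm(
  moves=[
    [-0.015, 0.004, 0, 0, 0, 0, 0],
    [-0.015, 0.004, 0, 0, 0, 0, 0],
  ],
)

```text
clock: 48.3
tool_pos: [0.5855, 0.1636, 0.04]
tool_rot: [-179.9, -0.2, -180.0]
ft_force: [-8.3, -1.1, 2.0]
opening: 0.0004
grasp_force: 4.2
```

Request:
step_arm(
  moves=[
    [-0.01, 0.003, 0, 0, 0, 0, 0],
  ],
)

```text
clock: 48.4
tool_pos: [0.5858, 0.1638, 0.04]
tool_rot: [-179.9, -0.3, -180.0]
ft_force: [-8.9, -2.7, 1.4]
opening: 0.0005
grasp_force: 4.4
```

Request:
step_arm(
  moves=[
    [-0.012, 0.003, 0, 0, 0, 0, 0],
  ],
)

```text
clock: 48.5
tool_pos: [0.5863, 0.1638, 0.04]
tool_rot: [-179.9, -0.3, -180.0]
ft_force: [-10.2, -2.6, 2.6]
opening: 0.0007
grasp_force: 4.9
```

Request:
step_arm(
  moves=[
    [-0.012, 0.003, 0, 0, 0, 0, 0],
  ],
)

```text
clock: 48.6
tool_pos: [0.5867, 0.1639, 0.04]
tool_rot: [-179.9, -0.3, -180.0]
ft_force: [-10.1, -3.6, 3.4]
opening: 0.0002
grasp_force: 5.3
```

Request:
step_arm(
  moves=[
    [0.2, 0, 0, 0, 0, 0, 0],
    [0.3, 0, 0, 0, 0, 0, 0],
    [0, -0.2, 0, 0, 0, 0, 0],
    [0, -0.7, 0, 0, 0, 0, 0],
    [0, -0.9, 0, 0, 0, 0, 0],
  ],
)

```text
clock: 49.1
tool_pos: [0.5645, 0.0744, 0.0411]
tool_rot: [180.0, 0.1, -179.8]
ft_force: [-0.0, -0.0, 0.8]
opening: 0.0004
grasp_force: 0.0
```

Request:
step_arm(
  moves=[
    [0, -0.9, 0, 0, 0, 0, 0],
    [0, -0.9, 0, 0, 0, 0, 0],
    [0, -0.9, 0, 0, 0, 0, 0],
    [0, -0.9, 0, 0, 0, 0, 0],
    [0, -0.2, 0, 0, 0, 0, 0],
  ],
)

```text
clock: 49.6
tool_pos: [0.564, -0.1207, 0.0411]
tool_rot: [-179.9, 0.1, 179.8]
ft_force: [1.2, 0.8, -0.2]
opening: 0.0006
grasp_force: 0.0
```

Request:
step_arm(
  moves=[
    [-0.1, 0, 0, 0, 0, 0, 0],
    [-0.16, 0, 0, 0, 0, 0, 0],
    [-0.05, 0, 0, 0, 0, 0, 0],
    [-0.03, 0, 0, 0, 0, 0, 0],
    [-0.03, 0, 0, 0, 0, 0, 0],
  ],
)

```text
clock: 50.1
tool_pos: [0.5823, -0.1142, 0.0404]
tool_rot: [180.0, -0.1, -179.9]
ft_force: [-2.5, 1.1, 1.8]
opening: 0.0011
grasp_force: 1.5
```

Request:
step_arm(
  moves=[
    [-0.02, 0, 0, 0, 0, 0, 0],
    [-0.02, 0, 0, 0, 0, 0, 0],
    [-0.02, -0.004, 0, 0, 0, 0, 0],
  ],
)

```text
clock: 50.4
tool_pos: [0.5843, -0.115, 0.0401]
tool_rot: [179.9, -0.2, -180.0]
ft_force: [-7.5, 1.6, 2.2]
opening: 0.0001
grasp_force: 3.5
```

Request:
step_arm(
  moves=[
    [-0.015, -0.004, 0, 0, 0, 0, 0],
  ],
)

```text
clock: 50.5
tool_pos: [0.5848, -0.1153, 0.04]
tool_rot: [179.9, -0.2, -180.0]
ft_force: [-7.6, 0.9, 1.4]
opening: 0.0006
grasp_force: 3.8
```

Request:
step_arm(
  moves=[
    [-0.01, -0.004, 0, 0, 0, 0, 0],
  ],
)

```text
clock: 50.6
tool_pos: [0.5851, -0.1155, 0.04]
tool_rot: [179.9, -0.2, -180.0]
ft_force: [-8.4, 2.3, 0.9]
opening: 0.0006
grasp_force: 4.1
```

Request:
step_arm(
  moves=[
    [-0.012, -0.004, 0, 0, 0, 0, 0],
  ],
)

```text
clock: 50.7
tool_pos: [0.5855, -0.1156, 0.0399]
tool_rot: [179.9, -0.2, -180.0]
ft_force: [-9.1, 2.8, 0.5]
opening: 0.0006
grasp_force: 4.5
```

Request:
step_arm(
  moves=[
    [-0.012, -0.003, 0, 0, 0, 0, 0],
  ],
)

```text
clock: 50.8
tool_pos: [0.5859, -0.1157, 0.0399]
tool_rot: [179.9, -0.3, -180.0]
ft_force: [-9.8, 2.6, 2.2]
opening: 0.0002
grasp_force: 4.9
```

Request:
step_arm(
  moves=[
    [-0.006, 0, 0, 0, 0, 0, 0],
  ],
)

```text
clock: 50.9
tool_pos: [0.5861, -0.1158, 0.0399]
tool_rot: [179.9, -0.3, -180.0]
ft_force: [-9.7, 1.7, 2.1]
opening: 0.0006
grasp_force: 5.0
```

Request:
step_arm(
  moves=[
    [0.2, 0, 0, 0, 0, 0, 0],
    [0.4, 0, 0, 0, 0, 0, 0],
    [0, 0, -0.3, 0, 0, 0, 0],
    [0, 0, -0.5, 0, 0, 0, 0],
    [0, -0.4, -0.5, 0, 0, 0, 0],
  ],
)

```text
clock: 51.4
tool_pos: [0.5591, -0.1351, 0.1078]
tool_rot: [180.0, 0.1, -179.9]
ft_force: [1.0, -0.5, 0.4]
opening: 0.0003
grasp_force: 0.0
```

```bash
python3 -c "
from h import *
f=imaging.grab_frame('top');print(pads(f))
m=cv2.inRange(cv2.cvtColor(f['pixels'],cv2.COLOR_RGB2HSV),*Y)
print([int(np.flatnonzero(m[135:215,u])[0]+135) for u in range(210,346,9)])
S=imaging.grab_frame('scene')
i=np.hstack([cv2.resize(g['pixels'][r[1]:r[3],r[0]:r[2],::-1],(400,320),interpolation=cv2.INTER_CUBIC) for g,r in((f,(190,115,390,275)),(S,(330,200,480,320)))]);cv2.imwrite('pics/c2.png',i)"
```

```text
{'c': array([0.6874, 0.0271]), 'yaw': -0.14, 'L': array([0.5927, 0.1653]), 'R': array([ 0.592 , -0.1107]), 'fl': array([0.7727, 0.1369]), 'fr': array([ 0.7721, -0.0831])}
[149, 149, 149, 149, 149, 149, 149, 149, 149, 149, 149, 149, 149, 149, 149, 149]
```

View pics/c2.png

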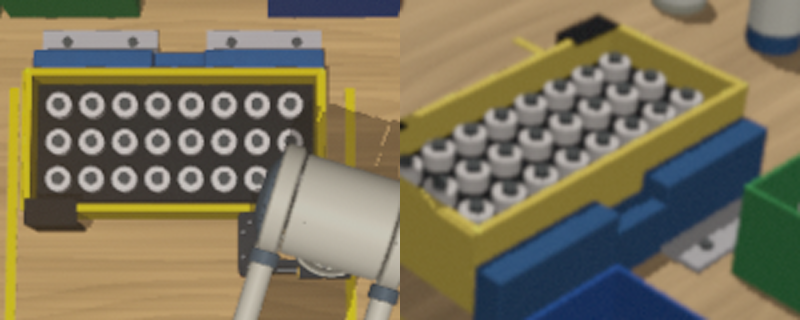

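The far rim is level at row 149 across the whole width, flush on the wall. Next is the button at (0.573, −0.233).

Request:
step_arm(
  moves=[
    [-0.05, -0.6, -0.2, 0, 0, 0, 0],
    [-0.1, -0.6, -0.1, 0, 0, 0, 0],
    [-0.1, -0.5, 0, 0, 0, 0, 0],
    [-0.03, -0.26, 0, 0, 0, 0, 0],
    [0, 0, 0, 0, 0, 1, 0],
  ],
)

```text
clock: 52.0
tool_pos: [0.5723, -0.2357, 0.1199]
tool_rot: [180.0, -0.0, 173.8]
ft_force: [-0.7, 0.4, -0.1]
opening: 0.0004
grasp_force: 0.0
```

Request:
step_arm(
  moves=[
    [0, 0, 0, 0, 0, 1, 0],
    [0, 0, 0, 0, 0, 1, 0],
    [0, 0, 0, 0, 0, 1, 0],
    [0, 0, 0, 0, 0, 1, 0],
    [0, 0, 0, 0, 0, 1, 0],
  ],
)

```text
clock: 52.5
tool_pos: [0.5724, -0.2336, 0.1201]
tool_rot: [180.0, -0.0, 143.8]
ft_force: [0.5, 0.3, 0.1]
opening: 0.0007
grasp_force: 0.0
```

Request:
step_arm(
  moves=[
    [0, 0, 0, 0, 0, 1, 0],
    [0, 0, 0, 0, 0, 1, 0],
    [0, 0, 0, 0, 0, 1, 0],
    [0, 0, 0, 0, 0, 1, 0],
    [0, 0, 0, 0, 0, 1, 0],
  ],
)

```text
clock: 53.0
tool_pos: [0.5724, -0.2336, 0.1202]
tool_rot: [180.0, -0.0, 113.8]
ft_force: [0.3, 0.1, -0.2]
opening: 0.0005
grasp_force: 0.0
```

Request:
step_arm(
  moves=[
    [0, 0, 0, 0, 0, 1, 0],
    [0, 0, 0, 0, 0, 1, 0],
    [0, 0, 0, 0, 0, 1, 0],
    [0, 0, 0, 0, 0, 1, 0],
    [0, 0, 0, 0, 0, 0, 0],
  ],
)

```text
clock: 53.5
tool_pos: [0.5724, -0.2337, 0.1202]
tool_rot: [-180.0, -0.0, 90.0]
ft_force: [-0.3, -0.8, -1.2]
opening: 0.0005
grasp_force: 0.0
```

Request:
step_arm(
  moves=[
    [0, 0, 0.5, 0, 0, 0, 0],
    [0, 0, 0.6, 0, 0, 0, 0],
    [0, 0, 0.5, 0, 0, 0, 0],
    [0, 0, 0.2, 0, 0, 0, 0],
    [0, 0, 0, 0, 0, 0, 0],
  ],
)

```text
clock: 54.0
tool_pos: [0.5712, -0.2336, 0.0286]
tool_rot: [-179.8, -0.1, 90.1]
ft_force: [-0.5, 0.1, -0.1]
opening: 0.0007
grasp_force: 0.0
```

Request:
step_arm(
  moves=[
    [0, 0, 0.05, 0, 0, 0, 0],
    [0, 0, 0.05, 0, 0, 0, 0],
    [0, 0, 0.05, 0, 0, 0, 0],
  ],
)

```text
clock: 54.3
tool_pos: [0.573, -0.2348, 0.0246]
tool_rot: [179.9, 0.1, 90.0]
ft_force: [-0.0, -0.5, -0.3]
opening: 0.0002
grasp_force: 0.0
```

Request:
step_arm(
  moves=[
    [0, 0, 0.04, 0, 0, 0, 0],
    [0, 0, 0.04, 0, 0, 0, 0],
  ],
)

```text
clock: 54.5
tool_pos: [0.5727, -0.2347, 0.0198]
tool_rot: [179.9, 0.0, 90.0]
ft_force: [-0.6, 0.8, 1.9]
opening: 0.0001
grasp_force: 1.1
```

Request:
step_arm(
  moves=[
    [0, 0, 0.03, 0, 0, 0, 0],
    [0, 0, 0.03, 0, 0, 0, 0],
  ],
)

```text
clock: 54.7
tool_pos: [0.5726, -0.2346, 0.0168]
tool_rot: [179.9, 0.0, 90.0]
ft_force: [0.7, 0.0, 3.1]
opening: 0.0003
grasp_force: 1.8
```

Request:
step_arm(
  moves=[
    [0, 0, 0.03, 0, 0, 0, 0],
    [0, 0, 0.02, 0, 0, 0, 0],
  ],
)

```text
clock: 54.9
tool_pos: [0.5728, -0.2347, 0.0161]
tool_rot: [179.9, 0.1, 90.0]
ft_force: [-4.6, 2.0, 15.7]
opening: 0.0005
grasp_force: 7.8
```

The button hit its end stop. I'll hold it briefly, then lift away.

Request:
step_arm(
  moves=[
    [0, 0, 0, 0, 0, 0, 0],
    [0, 0, 0, 0, 0, 0, 0],
    [0, 0, -0.1, 0, 0, 0, 0],
    [0, 0, -0.3, 0, 0, 0, 0],
    [0, 0, -0.6, 0, 0, 0, 0],
  ],
)

```text
clock: 55.4
tool_pos: [0.5702, -0.2335, 0.0611]
tool_rot: [-179.6, -0.2, 90.0]
ft_force: [0.1, -0.2, 0.2]
opening: 0.0005
grasp_force: 0.0
```

Request:
step_arm(
  moves=[
    [0, 0, -0.8, 0, 0, 0, 0],
    [0, 0, -0.8, 0, 0, 0, 0],
    [0, 0, -0.6, 0, 0, 0, 0],
    [0, 0, 0, 0, 0, 0, 0],
    [0, 0, 0, 0, 0, 0, 0],
  ],
)

```text
clock: 55.9
tool_pos: [0.5722, -0.2345, 0.1742]
tool_rot: [180.0, 0.0, 90.0]
ft_force: [0.8, 0.0, 0.5]
opening: 0.0009
grasp_force: 0.0
```

```bash
python3 -c "
from h import *
from plant import order
f=imaging.grab_frame('top');p=pads(f);print(p,get_state()['clock'])
if abs(p['yaw'])<.5 and p['c'][0]>.686: print(order.sign_off())"
```

```text
{'c': array([0.6874, 0.025 ]), 'yaw': -0.14, 'L': array([0.5927, 0.1632]), 'R': array([ 0.592 , -0.1128]), 'fl': array([0.7727, 0.1348]), 'fr': array([ 0.7721, -0.0852])} 55.95
the job is handed in; nothing more can be done
None
```

The crate was walked home flush against the stop wall, judged by camera and feel since the buffers can't be seen directly. The highest push I read was about 13.3 N, the largest slew about 11°. The green button was then pressed to its stop and the job handed in at 56 s.

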